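# Open the fluid station's ports and switch it on

### The job

Open every capped port of the fluid station: push each sprung cap down against its catch, twist it free, and stand it plug down, grip bar up, in a pocket of its own in the cap tray. Once all the caps are parked in the tray, put the key fully home in the key switch, turn it clockwise to its stop, then draw it out and stand it upright on its cork mat again. Never force a cap that is still caught: do not wrench it round without pushing it down, or pull it out before it is free. Do not disturb the white flask, the computer mouse or the tube rack.

Things in the scene. Friction and masses are not known exactly. Their poses are not given: they have to be found in the camera images.
- station: Fluid station, a fixed white block 100 x 312 mm, 70 mm high, with three square wells in a row along its y (at -100, 0, +100 mm), each holding a steel bayonet port; origin under its centre, z up. A cap is freed by pushing it down 9 to 13 mm (best 11; about 11 N), turning it held down 60 degrees (57 to 66) counter-clockwise seen from above, and letting it rise; a stop follows at 67.
- port1 (a point): Centre of the mouth of port 1, on the station's top face 70 mm above the bench, at station y = -100 mm; axes as the station's. Locked caps have bar and lugs along the station's x; freed, along the port's slots, at station yaw + 60 degrees, where a sprung plunger pops the cap up to 10 mm above its locked height; then lift it straight up, 40 mm or more. Some ports have no cap.
- port2 (a point): Centre of the mouth of port 2, at station y = 0; otherwise as port 1. A locked cap's disc stands 14 mm clear of the station's top and bottoms on it if pushed down that far; the plunger pushes up with 7 N at the locked height and 12 N fully pressed.
- port3 (a point): Centre of the mouth of port 3, at station y = +100 mm; otherwise as port 1.
- cap1_mid (a point): Centre of the cap that starts locked in port 1 (absent in some runs), 43 mm above its foot. Bottom up: steel plug 36 mm across, 40 mm long, its two lugs 56 mm tip to tip, 12 mm wide; grey disc 64 mm across, 10 mm thick; upright grip bar 48 mm long (cap x, as the lugs), 16 thick, 36 high, from 7 to 43 mm above this point. Locked, the point is 17 mm above the port's mouth. 120 g.
- cap2_mid (a point): Centre of the cap that starts locked in port 2 (absent in some runs); same as cap 1.
- cap3_mid (a point): Centre of the cap that starts locked in port 3 (absent in some runs); same as cap 1.
- tray: Cap tray, fixed, aluminium, 84 x 245 mm, 22 mm high, walls and floor 5 mm thick, divided into three open pockets, each 74 mm (x) by 75 mm (y) inside, in a row along its y. Origin at the centre of its underside. A parked cap stands on its plug, so its centre is 48 mm above the bench.
- pocket1 (a point): Centre of the floor of tray pocket 1 (tray y = -80 mm, 5 mm above the bench). Axes as the tray's.
- pocket2 (a point): Centre of the floor of tray pocket 2 (tray y = 0 mm, 5 mm above the bench). Axes as the tray's.
- pocket3 (a point): Centre of the floor of tray pocket 3 (tray y = 80 mm, 5 mm above the bench). Axes as the tray's.
- key_mid (a point): Centre of the chunky key that stands upright on its mat, half-way up its 63 mm. Bottom up: steel peg 44 mm (key x) x 36 mm (key y), 22 mm long, its lowest 6 mm only 40 x 32; black flange 54 x 46 mm, 5 mm thick, its top 4.5 mm below this point; black upright grip slab 46 mm long (key x), 16 mm thick, 36 mm high. z is up the key. 160 g.
- mat: The key's mat: flat cork, fixed, 130 mm (x) by 140 mm (y), 3 mm thick, origin at the centre of its underside. The key standing on it has its centre 34.5 mm above the bench.
- keyhole (a point): Centre of the mouth of the keyhole in the key switch's turning cylinder (dark steel block 64 x 64 x 24 mm on a fixed white box 110 x 110 x 30 mm): a hole 48 mm along this point's x by 40 mm along its y, 24 mm deep, mouth 54 mm above the bench, turning with the cylinder. The key fits either way round; fully home, its flange rests on the mouth and its centre is 9.5 mm above it.
- cylinder (a joint): Turn of the key switch's cylinder in rad: grows clockwise seen from above, from 0 (off) to the end stop at 1.4 (on). It starts between 0 and 0.25, has friction (about 0.1 N m) and stays where it is left. It is on above 1.25.
- flask: Bystander: white capped plastic flask, 72 mm in diameter, 150 mm high, origin under its centre. Leave alone.
- mouse: Bystander: black computer mouse, 105 x 62 x 33 mm, origin under its centre. Leave alone.
- tuberack: Bystander: clear tube rack 90 x 160 mm, 50 mm high, with white tubes 91 mm high, origin under its centre. Leave alone.
Not all that is in view belongs to the job. What is shaped like the part that bears cap1_mid but purple is not meant.

How it is judged:
By the outcome, as a careful person would: the job done as asked, in the order asked, and still so for the second after the job is handed in, with the robot touching nothing.
Of cap1, cap2, cap3 only 2 to 3 are there at a start; the rules pass over those that are not, and their reading is None.
At some moment in a run one of key may be knocked a few centimetres aside while the robot is not near it.
Once in a run the grip may slacken for a moment while it holds something.
It also fails if it takes over 210 s, if anything falls off the work surface, if the arm or the gripper's body presses on something with over 40 N, if the wrist force passes 120 N, or if a joint passes its speed limit or range.

### The arm

A 6-joint arm with a two-finger parallel gripper is mounted at the origin on the work surface. World frame = base frame: x ahead of the robot, y to its left, z up, the work surface at z = 0. Lengths are in m, angles in degrees, forces in N, time in s.
With the tool pointing down it reaches from about 0.275 to 0.75 m from the base axis. Payload 10.2 kg.
Tool frame: the origin (TCP) lies on the centre line of the jaws, within the pads' length; the fingertips stand 8 mm ahead of it and the grasp point (between the pads) lies 11 mm behind it; z points along the fingers, y is the line along which they close (so a half turn about z gives the same grasp; the last joint's range is limited). The gripper opens to 85 mm and grips with 20 to 120 N. Pads are 22 mm wide; open, the fingers measure 114 mm over their backs; the gripper's body (76 mm by 85 mm) begins 54 mm behind the grasp point. The pads swing forward as they close: fully open they stand 13 mm farther back than shut.
Start: joints at [-83.274, 17.928, 85.812, -0, 76.261, -12.8], TCP at [0.175, -0.495, 0.239] pointing down, gripper open.
Joint ranges: [-168.41, 168.41], [-55.51, 124.54], [10.69, 146.95], [-70.63, 250.63], [1, 178], [-165.06, 165.06]. Speed limits (degrees/s): [136.94, 136.94, 172.46, 180, 180, 180].

### API

Orientations are given as a 3x3 rotation matrix whose columns are the frame's x, y, z axes.
In Python, from workcell import robot gives the robot as it stands. The module is installed in compiled form; this text tells all that it offers.
- The arm moves only by the tool send_rows, never from a script. Its argument "rows" is a list of rows, each an object with "jaw": the opening in per cent of the stroke, from 0 (shut) to 100 (fully open); "xyz": the shift along the tool's x, y, z in units of 25 mm (1.0 is 25 mm), a list of three; "rotation": the turn, a rotation vector about the tool's x, y, z in units of 5 degrees (1.0 is 5 degrees), a list of three. In form: [{"jaw": jaw, "xyz": [tx, ty, tz], "rotation": [rx, ry, rz]}, ...]. A call has 1 to 8 rows; each row is the pose to reach, as a shift and turn from the pose commanded when the call began, along the tool's axes at that moment; what a row does not reach only later rows make up. A row lasts 1/12 s, in which the tool goes at most 41.7 mm and 7.16 degrees, less where a joint would pass 70% of its speed; a pose out of reach is approached as far as the arm can. A call with a gripper value outside its range is refused whole. The fingers move at their own pace and stop on an object; the grip force is fixed at half the most. Time passes only in rows, so rows that repeat a pose let the fingers close. It gives the time, the measured TCP pose, the force, the opening and the grip force at its end, in the units of the state.
- robot.state(): the state, without advancing time (a new reading comes with each control period).
- robot.snapshot(name): name is "scene" or "top"; returns (picture, depth): 480x640x3 uint8, red, green, blue; 480x640 float32, m along the optical axis (not along the pixel's ray), 0 where there is no reading.
- robot.camera_info(name): a dict with "mtx" (3x3 intrinsics, pixels), "position" and "orientation" of the camera in the world. Camera axes: x right, y up, looking along -z (the intrinsics and any distortion apply to the point x, -y, -z); pixel columns grow to the right and rows downward; lengths in m; the calibration is good to about 2 mm. A picture is of the moment at which its call begins. camera_info takes no time and is no camera call.
- robot.close_job(): hands the job in; it is judged then, once.
The state is a dict: "time_s": time; "joint_pos": joint angles; "qvel": joint speeds; "tau": joint torques, N m; "tool_pos": TCP position; "eef_rot": TCP orientation; "wrist_force": force on the tool from outside, world axes, zero at the start; "moment": the same for the moment, N m; "opening": finger opening in m; "grip_force": force on a finger pad.
Only numpy, scipy, OpenCV 4.12 (cv2) and the standard library are available. Lean on these libraries where they do the work, as an engineer would, in place of code of your own. Each camera call takes 0.05 s, during which the arm holds its last target. There are 200 camera calls.

## Working session

There is one attempt and no reset: what is moved stays moved. The work goes in short steps, Python scripts to look and compute and a tool call to move; the robot and the scene stay as the last step left them, time stands still between calls to the robot, and variables do not carry over. Pictures are saved under pics/ and viewed, at most 14 in all, crops included, and the job is handed in when it is done.

Besides the shell and the picture viewer there is one more tool, called as a command line: name --argument value ..., lists and objects as JSON in quotes. send_rows: Moves the arm, as the interface text tells. Its arguments: {"type":"object","properties":{"rows":{"type":"array"}},"required":["rows"]}

```bash
mkdir -p pics; cat > h.py <<'E'
import numpy as np, cv2
from workcell import robot
def snap(n):
    im,d=robot.snapshot(n); return im,d
def pts(n,d):
    c=robot.camera_info(n);K=np.array(c['mtx']);R=np.array(c['orientation']);p=np.array(c['position'])
    v,u=np.mgrid[:480,:640]
    P=np.stack([(u-K[0,2])/K[0,0]*d,-(v-K[1,2])/K[1,1]*d,-d],-1)
    W=P@R.T+p; W[d==0]=np.nan; return W
def save(im,f): cv2.imwrite('pics/'+f,im[:,:,::-1])
E
python3 - <<'E'
from h import *
for n in('scene','top'):
    im,d=snap(n);save(im,n+'0.png');np.savez(n+'0.npz',im=im,W=pts(n,d))
    c=robot.camera_info(n);print(n,c)
print(robot.state())
E
```

```text
scene {'mtx': array([[522.60330557,   0.        , 318.55323091],
       [  0.        , 522.60330557, 231.70662023],
       [  0.        ,   0.        ,   1.        ]]), 'position': array([1.22306869, 0.01246374, 1.04001474]), 'orientation': array([[-0.07487127, -0.83272556,  0.54860043],
       [ 0.99718717, -0.0606085 ,  0.0440948 ],
       [-0.00346902,  0.55035875,  0.83492108]])}
top {'mtx': array([[493.66319844,   0.        , 316.48266395],
       [  0.        , 493.66319844, 237.46389536],
       [  0.        ,   0.        ,   1.        ]]), 'position': array([ 0.44599498, -0.0463028 ,  1.11446385]), 'orientation': array([[ 0.00320865,  0.98781507, -0.15559911],
       [-0.99996335,  0.00193439, -0.00834006],
       [-0.00793744,  0.15562017,  0.98778508]])}
{'time_s': 0.1, 'joint_pos': array([-8.32757162e+01,  1.79534043e+01,  8.58484287e+01, -9.03589105e-04,
        7.62624401e+01, -1.27987865e+01]), 'qvel': array([-0.05654988, -0.13035793, -0.05286861,  0.0170116 , -0.0674895 ,
        0.05732143]), 'tau': array([ 2.57645253e-03, -4.12897968e+01, -2.60144001e+01, -2.44244375e-04,
        2.94971440e-03, -1.41362182e-05]), 'tool_pos': array([ 0.17541548, -0.49459201,  0.23882568]), 'eef_rot': array([[ 9.42505769e-01,  3.34189847e-01, -1.46564641e-04],
       [ 3.34189798e-01, -9.42505142e-01,  1.11226511e-03],
       [ 2.33569781e-04, -1.09729670e-03, -9.99999371e-01]]), 'wrist_force': array([0.26446582, 0.40156682, 0.04341794]), 'moment': array([ 0.02303611, -0.00346512,  0.01263663]), 'grip_force': 0.0, 'opening': 0.08487624940372039}
```

View pics/scene0.png

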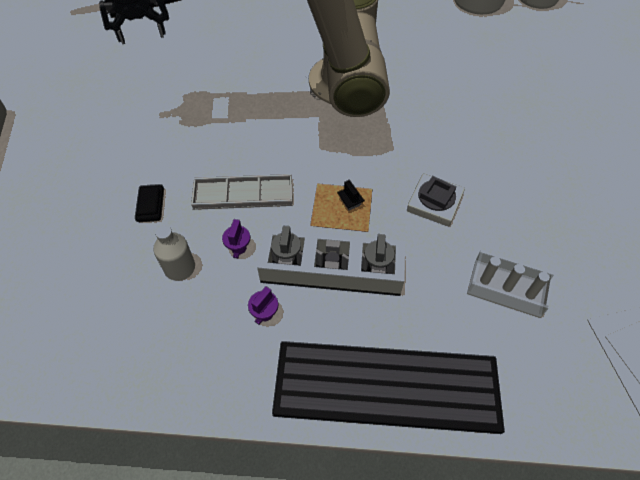

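View pics/top0.png

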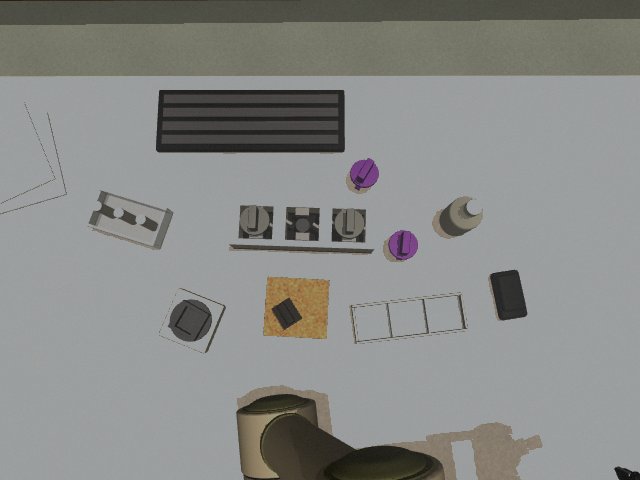

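The pictures show grey caps in two ports, at top-view pixels (255,221) and (349,224); the port at (303,224) is empty. Two purple look-alikes sit at (364,174) and (403,245). The key is at (287,313) on the mat, with the mouse (508,294) as the other black object. The key switch is at (191,320) and the tray at (409,317). I choose the two grey caps and the key on the mat.

```bash
cat >> h.py <<'E'
def rect(W,box,z0,z1,extra=None):
    u0,v0,u1,v1=box;S=W[v0:v1,u0:u1]
    m=(S[...,2]>z0)&(S[...,2]<z1)
    if extra is not None:m&=extra[v0:v1,u0:u1]
    P=S[m]; P=P[~np.isnan(P).any(1)]
    (c,s,a)=cv2.minAreaRect((P[:,:2]*1000).astype(np.float32))
    if s[0]<s[1]: s=s[::-1];a+=90
    a=(a+90)%180-90
    return dict(n=len(P),c=np.round(c,1),s=np.round(s,1),long_deg=round(a,1),z=round(float(np.median(P[:,2])*1000),1),mean=np.round(P[:,:2].mean(0)*1000,1))
E
python3 - <<'E'
from h import *
D=np.load('top0.npz');W=D['W'];im=D['im']
for n,b,z0,z1 in [('capL bar',(230,190,280,245),.115,.14),('capR bar',(325,190,375,245),.115,.14),('capL disc',(230,190,280,245),.08,.1),('capR disc',(325,190,375,245),.08,.1),('station',(220,190,385,260),.064,.074),
 ('tray',(340,285,475,350),.016,.03),('key',(262,285,325,335),.055,.08),('mat',(255,270,335,345),.0015,.008),('sw block',(155,285,230,355),.048,.065),('sw box',(155,285,230,355),.024,.036),('flask',(430,190,490,245),.02,.16),('mouse',(485,260,530,325),.01,.04),('mouseS',(375,220,425,265),.01,.14)]:
    print(n,rect(W,b,z0,z1))
c=np.hstack([cv2.resize(im[185:265,220:385],None,fx=3,fy=3),]) 
c2=cv2.resize(im[265:360,150:340],(495,248));save(np.vstack([c,c2]),'crop1.png')
E
```

```text
capL bar {'n': 209, 'c': array([644.2,  93.7]), 's': array([48.6, 16.2]), 'long_deg': -1.1, 'z': 128.5, 'mean': array([642.8,  93.1])}
capR bar {'n': 193, 'c': array([ 637.4, -105.4]), 's': array([46.9, 16. ]), 'long_deg': -3.3, 'z': 129.0, 'mean': array([ 636.6, -105.2])}
capL disc {'n': 473, 'c': array([643.1,  93.2]), 's': array([61.7, 60.7]), 'long_deg': -84.4, 'z': 93.0, 'mean': array([641.5,  91.5])}
capR disc {'n': 511, 'c': array([ 636.5, -105.9]), 's': array([63.3, 60.5]), 'long_deg': 84.5, 'z': 92.9, 'mean': array([ 635.1, -105. ])}
station {'n': 3737, 'c': array([641.5,  -5.8]), 's': array([312.5, 101.5]), 'long_deg': 88.1, 'z': 69.0, 'mean': array([639.7,  -6.5])}
tray {'n': 846, 'c': array([ 441.6, -240.2]), 's': array([245.4,  84. ]), 'long_deg': -83.1, 'z': 20.3, 'mean': array([ 440.7, -241.2])}
key {'n': 172, 'c': array([450.2,  27.7]), 's': array([45.5, 16.1]), 'long_deg': 32.8, 'z': 64.7, 'mean': array([450. ,  27.3])}
mat {'n': 2125, 'c': array([464.9,  12.5]), 's': array([178.2, 163.7]), 'long_deg': -89.9, 'z': 2.9, 'mean': array([464.1,   5.6])}
sw block {'n': 522, 'c': array([434.9, 235.7]), 's': array([65.3, 64.6]), 'long_deg': 61.6, 'z': 52.7, 'mean': array([434.6, 235.3])}
sw box {'n': 1712, 'c': array([435. , 235.3]), 's': array([111., 110.]), 'long_deg': 68.7, 'z': 30.1, 'mean': array([434.7, 232.3])}
flask {'n': 1203, 'c': array([ 658.7, -349.2]), 's': array([71.2, 66.6]), 'long_deg': 41.4, 'z': 103.3, 'mean': array([ 652.5, -340.3])}
mouse {'n': 1348, 'c': array([ 492.7, -460.5]), 's': array([104.9,  61.4]), 'long_deg': 9.0, 'z': 30.0, 'mean': array([ 491.9, -456.7])}
mouseS {'n': 671, 'c': array([ 598.8, -225.7]), 's': array([62.8, 61.7]), 'long_deg': 42.9, 'z': 50.5, 'mean': array([ 597. , -223.5])}
```

View pics/crop1.png

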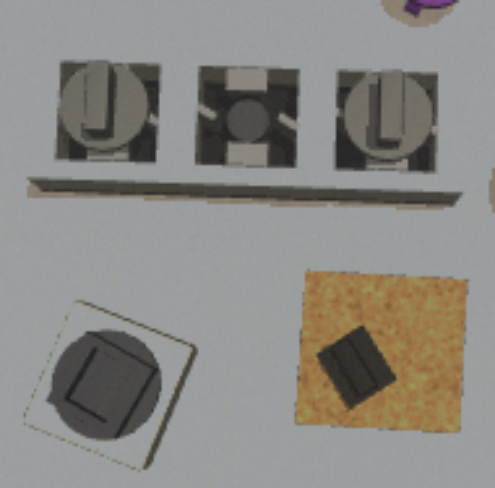

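The crop shows both grey caps locked with their bars along the station's x, the middle port empty, the key on its mat and the keyhole in the dark block. I'll start with the right-hand cap, at (349,224) in the top view.

```bash
cat > go.py <<'E'
# usage: go.py x y z yaw (mm, deg): prints the shift/turn in the move's units
import sys; from h import *
s=robot.state();R=s['eef_rot'];p=s['tool_pos'];yaw=np.degrees(np.arctan2(R[1,0],R[0,0]))
print('t',round(s['time_s'],2),'p',np.round(p*1000,1),'yaw',round(yaw,1),'open',round(s['opening']*1000,1),'grip',round(s['grip_force'],1),'F',np.round(s['wrist_force'],1),'M',np.round(s['moment'],2),'j6',round(s['joint_pos'][5],1),'tilt',np.round(R[:,2],3))
a=list(map(float,sys.argv[1:]))
for i in range(0,len(a),4):
    t=np.array(a[i:i+3])/1000
    print('xyz',np.round(R.T@(t-p)/.025,2),'rot z',round(-((a[i+3]-yaw+180)%360-180)/5,2))
E
python3 go.py 637.5 -105.6 240 -1.9
```

```text
t 0.1 p [ 175.4 -494.6  238.8] yaw 19.5 open 84.9 grip 0.0 F [0.3 0.4 0. ] M [ 0.02 -0.    0.01] j6 -12.8 tilt [-0.     0.001 -1.   ]
xyz [22.62 -8.49 -0.03] rot z 4.28
```

send_rows --rows '[{"jaw": 100, "xyz": [22.6, -8.5, 0], "rotation": [0, 0, 4.28]}, {"jaw": 100, "xyz": [22.6, -8.5, 0], "rotation": [0, 0, 4.28]}, {"jaw": 100, "xyz": [22.6, -8.5, 0], "rotation": [0, 0, 4.28]}, {"jaw": 100, "xyz": [22.6, -8.5, 0], "rotation": [0, 0, 4.28]}, {"jaw": 100, "xyz": [22.6, -8.5, 0], "rotation": [0, 0, 4.28]}, {"jaw": 100, "xyz": [22.6, -8.5, 0], "rotation": [0, 0, 4.28]}, {"jaw": 100, "xyz": [22.6, -8.5, 0], "rotation": [0, 0, 4.28]}, {"jaw": 100, "xyz": [22.6, -8.5, 0], "rotation": [0, 0, 4.28]}]'

```text
time_s: 0.77
tool_pos: [0.4239, -0.2849, 0.2392]
eef_rot: [[0.999, -0.033, -0.0], [-0.033, -0.999, 0.0], [-0.0, -0.0, -1.0]]
wrist_force: [0.3, -0.9, 0.2]
opening: 0.0851
grip_force: 0.0
```

```bash
python3 go.py 637.5 -105.6 240 -1.9
```

```text
t 0.77 p [ 423.9 -284.9  239.2] yaw -1.9 open 85.1 grip 0.0 F [ 0.3 -0.9  0.2] M [-0.03 -0.02 -0.03] j6 44.8 tilt [-0.  0. -1.]
xyz [ 8.31 -7.45 -0.03] rot z 0.0
```

send_rows --rows '[{"jaw": 100, "xyz": [8.0, -7.2, 0], "rotation": [0, 0, 0]}, {"jaw": 100, "xyz": [8.0, -7.2, 0], "rotation": [0, 0, 0]}, {"jaw": 100, "xyz": [8.0, -7.2, 0], "rotation": [0, 0, 0]}, {"jaw": 100, "xyz": [8.0, -7.2, 0], "rotation": [0, 0, 0]}, {"jaw": 100, "xyz": [8.0, -7.2, 0], "rotation": [0, 0, 0]}, {"jaw": 100, "xyz": [8.0, -7.2, 0], "rotation": [0, 0, 0]}, {"jaw": 100, "xyz": [8.0, -7.2, 0], "rotation": [0, 0, 0]}, {"jaw": 100, "xyz": [8.0, -7.2, 0], "rotation": [0, 0, 0]}]'

```text
time_s: 1.43
tool_pos: [0.6304, -0.11, 0.2379]
eef_rot: [[1.0, -0.029, -0.001], [-0.029, -1.0, 0.001], [-0.001, -0.001, -1.0]]
wrist_force: [-0.5, 0.4, -0.6]
opening: 0.0853
grip_force: 0.0
```

send_rows --rows '[{"jaw": 100, "xyz": [0, 0, 0], "rotation": [0, 0, 0]}, {"jaw": 100, "xyz": [0, 0, 0], "rotation": [0, 0, 0]}, {"jaw": 100, "xyz": [0, 0, 0], "rotation": [0, 0, 0]}]'

```text
time_s: 1.68
tool_pos: [0.6278, -0.1142, 0.2394]
eef_rot: [[0.999, -0.034, -0.0], [-0.034, -0.999, -0.0], [-0.0, 0.0, -1.0]]
wrist_force: [-0.7, 0.3, -0.2]
opening: 0.0855
grip_force: 0.0
```

```bash
python3 go.py 637.5 -105.6 180 -1.9 637.5 -105.6 107 -1.9
```

```text
t 1.68 p [ 627.8 -114.2  239.4] yaw -2.0 open 85.5 grip 0.0 F [-0.7  0.3 -0.2] M [-0.04  0.03 -0.02] j6 71.1 tilt [-0. -0. -1.]
xyz [ 0.38 -0.36  2.38] rot z -0.01
xyz [ 0.38 -0.36  5.3 ] rot z -0.01
```

send_rows --rows '[{"jaw": 100, "xyz": [0.38, -0.36, 1.5], "rotation": [0, 0, 0]}, {"jaw": 100, "xyz": [0.38, -0.36, 2.8], "rotation": [0, 0, 0]}, {"jaw": 100, "xyz": [0.38, -0.36, 3.8], "rotation": [0, 0, 0]}, {"jaw": 100, "xyz": [0.38, -0.36, 4.5], "rotation": [0, 0, 0]}, {"jaw": 100, "xyz": [0.38, -0.36, 5.0], "rotation": [0, 0, 0]}, {"jaw": 100, "xyz": [0.38, -0.36, 5.3], "rotation": [0, 0, 0]}, {"jaw": 100, "xyz": [0.38, -0.36, 5.3], "rotation": [0, 0, 0]}, {"jaw": 100, "xyz": [0.38, -0.36, 5.3], "rotation": [0, 0, 0]}]'

```text
time_s: 2.35
tool_pos: [0.6385, -0.1051, 0.1078]
eef_rot: [[0.999, -0.033, 0.001], [-0.033, -0.999, -0.0], [0.001, 0.0, -1.0]]
wrist_force: [0.0, 0.3, 0.8]
opening: 0.0854
grip_force: 0.0
```

```bash
python3 go.py 637.5 -105.6 107 -1.9; python3 - <<'E'
from h import *
im,d=snap('scene');save(cv2.resize(im[200:310,230:430],None,fx=3,fy=3),'c2.png')
E
```

```text
t 2.35 p [ 638.5 -105.1  107.8] yaw -1.9 open 85.4 grip 0.0 F [0.  0.3 0.8] M [ 0.02 -0.04  0.02] j6 72.2 tilt [ 0.001 -0.    -1.   ]
xyz [-0.04  0.02  0.03] rot z -0.0
```

View pics/c2.png

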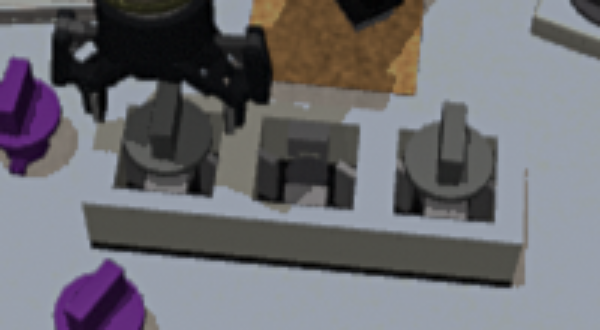

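The open jaws straddle the grey bar of the left cap in the crop, at (165,120), with the disc just below the fingertips. Now I close.

send_rows --rows '[{"jaw": 60, "xyz": [0, 0, 0], "rotation": [0, 0, 0]}, {"jaw": 30, "xyz": [0, 0, 0], "rotation": [0, 0, 0]}, {"jaw": 0, "xyz": [0, 0, 0], "rotation": [0, 0, 0]}, {"jaw": 0, "xyz": [0, 0, 0], "rotation": [0, 0, 0]}, {"jaw": 0, "xyz": [0, 0, 0], "rotation": [0, 0, 0]}, {"jaw": 0, "xyz": [0, 0, 0], "rotation": [0, 0, 0]}, {"jaw": 0, "xyz": [0, 0, 0], "rotation": [0, 0, 0]}, {"jaw": 0, "xyz": [0, 0, 0], "rotation": [0, 0, 0]}]'

```text
time_s: 3.07
tool_pos: [0.6383, -0.1048, 0.1071]
eef_rot: [[0.999, -0.033, 0.0], [-0.033, -0.999, -0.0], [0.0, 0.0, -1.0]]
wrist_force: [-0.4, -1.2, 2.0]
opening: 0.0153
grip_force: 59.4
```

```bash
python3 go.py 637.5 -105.6 96 -1.9
```

```text
t 3.07 p [ 638.3 -104.8  107.1] yaw -1.9 open 15.3 grip 59.4 F [-0.4 -1.2  2. ] M [-0.1   0.15 -0.04] j6 72.2 tilt [ 0. -0. -1.]
xyz [-0.03  0.03  0.44] rot z 0.01
```

send_rows --rows '[{"jaw": 0, "xyz": [0, 0, 0.1], "rotation": [0, 0, 0]}, {"jaw": 0, "xyz": [0, 0, 0.2], "rotation": [0, 0, 0]}, {"jaw": 0, "xyz": [0, 0, 0.3], "rotation": [0, 0, 0]}, {"jaw": 0, "xyz": [0, 0, 0.4], "rotation": [0, 0, 0]}, {"jaw": 0, "xyz": [0, 0, 0.45], "rotation": [0, 0, 0]}, {"jaw": 0, "xyz": [0, 0, 0.45], "rotation": [0, 0, 0]}, {"jaw": 0, "xyz": [0, 0, 0.45], "rotation": [0, 0, 0]}, {"jaw": 0, "xyz": [0, 0, 0.45], "rotation": [0, 0, 0]}]'

```text
time_s: 3.73
tool_pos: [0.6384, -0.1048, 0.0967]
eef_rot: [[0.999, -0.033, 0.001], [-0.033, -0.999, -0.001], [0.001, 0.001, -1.0]]
wrist_force: [-3.4, -0.1, 8.4]
opening: 0.0147
grip_force: 60.4
```

```bash
python3 go.py 637.5 -105.6 96 58.1
```

```text
t 3.73 p [ 638.4 -104.8   96.7] yaw -1.9 open 14.7 grip 60.4 F [-3.4 -0.1  8.4] M [-0.04  0.68  0.  ] j6 72.2 tilt [ 0.001 -0.001 -1.   ]
xyz [-0.04  0.03  0.03] rot z -11.99
```

send_rows --rows '[{"jaw": 0, "xyz": [0, 0, 0.03], "rotation": [0, 0, -1]}, {"jaw": 0, "xyz": [0, 0, 0.03], "rotation": [0, 0, -2]}, {"jaw": 0, "xyz": [0, 0, 0.03], "rotation": [0, 0, -3]}, {"jaw": 0, "xyz": [0, 0, 0.03], "rotation": [0, 0, -4]}, {"jaw": 0, "xyz": [0, 0, 0.03], "rotation": [0, 0, -5]}, {"jaw": 0, "xyz": [0, 0, 0.03], "rotation": [0, 0, -6]}, {"jaw": 0, "xyz": [0, 0, 0.03], "rotation": [0, 0, -6]}]'

```text
time_s: 4.32
tool_pos: [0.6392, -0.1046, 0.0964]
eef_rot: [[0.88, 0.475, 0.003], [0.475, -0.88, -0.001], [0.003, 0.002, -1.0]]
wrist_force: [-0.2, 0.3, 9.4]
opening: 0.0153
grip_force: 60.5
```

```bash
python3 go.py 637.5 -105.6 96 58.1
```

```text
t 4.32 p [ 639.2 -104.6   96.4] yaw 28.4 open 15.3 grip 60.5 F [-0.2  0.3  9.4] M [0.16 0.14 0.07] j6 41.9 tilt [ 0.003 -0.001 -1.   ]
xyz [-0.08  0.    0.01] rot z -5.94
```

send_rows --rows '[{"jaw": 0, "xyz": [0, 0, 0.0], "rotation": [0, 0, -1]}, {"jaw": 0, "xyz": [0, 0, 0.0], "rotation": [0, 0, -2]}, {"jaw": 0, "xyz": [0, 0, 0.0], "rotation": [0, 0, -3]}, {"jaw": 0, "xyz": [0, 0, 0.0], "rotation": [0, 0, -4]}, {"jaw": 0, "xyz": [0, 0, 0.0], "rotation": [0, 0, -5]}, {"jaw": 0, "xyz": [0, 0, 0.0], "rotation": [0, 0, -6.1]}, {"jaw": 0, "xyz": [0, 0, 0.0], "rotation": [0, 0, -6.1]}, {"jaw": 0, "xyz": [0, 0, 0.0], "rotation": [0, 0, -6.1]}]'

```text
time_s: 4.98
tool_pos: [0.6392, -0.1046, 0.0964]
eef_rot: [[0.52, 0.854, 0.003], [0.854, -0.52, -0.001], [0.001, 0.003, -1.0]]
wrist_force: [0.7, 0.7, 8.4]
opening: 0.0153
grip_force: 60.5
```

```bash
python3 go.py 637.5 -105.6 117 58.1;python3 - <<'E'
from h import *
im,d=snap('scene');save(cv2.resize(im[200:310,230:430],None,fx=3,fy=3),'c3.png')
E
```

```text
t 4.98 p [ 639.2 -104.6   96.4] yaw 58.7 open 15.3 grip 60.5 F [0.7 0.7 8.4] M [0.16 0.18 0.11] j6 11.7 tilt [ 0.003 -0.001 -1.   ]
xyz [-0.07 -0.03 -0.83] rot z 0.11
```

View pics/c3.png

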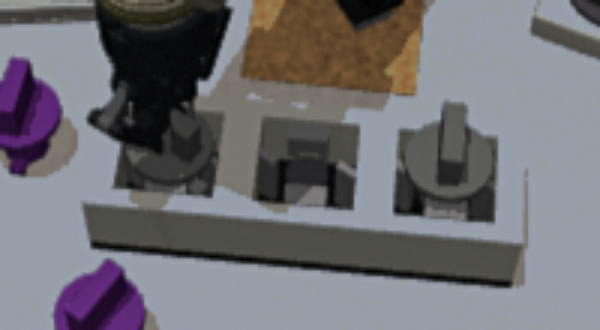

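The cap is pressed down and has turned with the jaws, at (180,140) in the crop. I'll let it rise and check the force.

send_rows --rows '[{"jaw": 0, "xyz": [0, 0, -0.2], "rotation": [0, 0, 0]}, {"jaw": 0, "xyz": [0, 0, -0.4], "rotation": [0, 0, 0]}, {"jaw": 0, "xyz": [0, 0, -0.6], "rotation": [0, 0, 0]}, {"jaw": 0, "xyz": [0, 0, -0.8], "rotation": [0, 0, 0]}, {"jaw": 0, "xyz": [0, 0, -0.85], "rotation": [0, 0, 0]}, {"jaw": 0, "xyz": [0, 0, -0.85], "rotation": [0, 0, 0]}]'

```text
time_s: 5.53
tool_pos: [0.6386, -0.1046, 0.1164]
eef_rot: [[0.521, 0.854, 0.001], [0.854, -0.521, -0.0], [0.0, 0.001, -1.0]]
wrist_force: [2.3, 0.1, 1.7]
opening: 0.0154
grip_force: 59.5
```

```bash
python3 go.py 637.5 -105.6 117 58.1
```

```text
t 5.53 p [ 638.6 -104.6  116.4] yaw 58.6 open 15.4 grip 59.5 F [2.3 0.1 1.7] M [-0.08 -0.51 -0.03] j6 11.7 tilt [ 0.001 -0.    -1.   ]
xyz [-0.06 -0.02 -0.02] rot z 0.11
```

send_rows --rows '[{"jaw": 0, "xyz": [0, 0, -0.4], "rotation": [0, 0, 0]}, {"jaw": 0, "xyz": [0, 0, -0.9], "rotation": [0, 0, 0]}, {"jaw": 0, "xyz": [0, 0, -1.5], "rotation": [0, 0, 0]}, {"jaw": 0, "xyz": [0, 0, -2.2], "rotation": [0, 0, 0]}, {"jaw": 0, "xyz": [0, 0, -3.0], "rotation": [0, 0, 0]}, {"jaw": 0, "xyz": [0, 0, -3.8], "rotation": [0, 0, 0]}, {"jaw": 0, "xyz": [0, 0, -4], "rotation": [0, 0, 0]}, {"jaw": 0, "xyz": [0, 0, -4], "rotation": [0, 0, 0]}]'

```text
time_s: 6.2
tool_pos: [0.6383, -0.1047, 0.2169]
eef_rot: [[0.521, 0.854, 0.001], [0.854, -0.521, -0.0], [0.0, 0.001, -1.0]]
wrist_force: [0.7, 0.0, -1.7]
opening: 0.0151
grip_force: 59.1
```

```bash
python3 go.py 441.6 -240.2 217 6.9 432 -160.8 217 6.9
```

```text
t 6.2 p [ 638.3 -104.7  216.9] yaw 58.6 open 15.1 grip 59.1 F [ 0.7  0.  -1.7] M [ 0.02  0.04 -0.05] j6 11.7 tilt [ 0.001 -0.    -1.   ]
xyz [-8.73 -3.9  -0.01] rot z 10.35
xyz [-6.21 -5.88 -0.01] rot z 10.35
```

```bash
python3 go.py 451.2 -319.6 217 58.6
```

```text
t 6.2 p [ 638.3 -104.7  216.9] yaw 58.6 open 15.1 grip 59.1 F [ 0.7  0.  -1.7] M [ 0.02  0.04 -0.05] j6 11.7 tilt [ 0.001 -0.    -1.   ]
xyz [-1.124e+01 -1.910e+00 -1.000e-02] rot z 0.01
```

send_rows --rows '[{"jaw": 0, "xyz": [-0.7, -0.12, 0], "rotation": [0, 0, 0]}, {"jaw": 0, "xyz": [-1.9, -0.32, 0], "rotation": [0, 0, 0]}, {"jaw": 0, "xyz": [-3.1, -0.53, 0], "rotation": [0, 0, 0]}, {"jaw": 0, "xyz": [-4.3, -0.73, 0], "rotation": [0, 0, 0]}, {"jaw": 0, "xyz": [-5.5, -0.93, 0], "rotation": [0, 0, 0]}, {"jaw": 0, "xyz": [-6.7, -1.14, 0], "rotation": [0, 0, 0]}, {"jaw": 0, "xyz": [-7.9, -1.34, 0], "rotation": [0, 0, 0]}, {"jaw": 0, "xyz": [-9.0, -1.53, 0], "rotation": [0, 0, 0]}]'

```text
time_s: 6.87
tool_pos: [0.4865, -0.2774, 0.2142]
eef_rot: [[0.521, 0.854, -0.003], [0.854, -0.521, 0.002], [0.0, -0.004, -1.0]]
wrist_force: [0.1, 0.0, -1.8]
opening: 0.015
grip_force: 63.7
```

send_rows --rows '[{"jaw": 0, "xyz": [-1.2, -0.2, 0], "rotation": [0, 0, 0]}, {"jaw": 0, "xyz": [-2.0, -0.35, 0], "rotation": [0, 0, 0]}, {"jaw": 0, "xyz": [-2.24, -0.38, 0], "rotation": [0, 0, 0]}, {"jaw": 0, "xyz": [-2.24, -0.38, 0], "rotation": [0, 0, 0]}, {"jaw": 0, "xyz": [-2.24, -0.38, 0], "rotation": [0, 0, 0]}]'

```text
time_s: 7.28
tool_pos: [0.4513, -0.319, 0.2151]
eef_rot: [[0.521, 0.854, -0.001], [0.854, -0.521, 0.002], [0.001, -0.002, -1.0]]
wrist_force: [0.4, 0.1, -1.0]
opening: 0.0149
grip_force: 63.8
```

```bash
python3 go.py 451.2 -319.6 70 58.6; python3 - <<'E'
from h import *
im,d=snap('scene');save(cv2.resize(im[120:310,130:330],None,fx=3,fy=3),'c4.png')
E
```

```text
t 7.28 p [ 451.3 -319.   215.1] yaw 58.6 open 14.9 grip 63.8 F [ 0.4  0.1 -1. ] M [ 0.02 -0.05 -0.02] j6 -16.0 tilt [-0.001  0.002 -1.   ]
xyz [-0.03  0.02  5.81] rot z 0.0
```

View pics/c4.png

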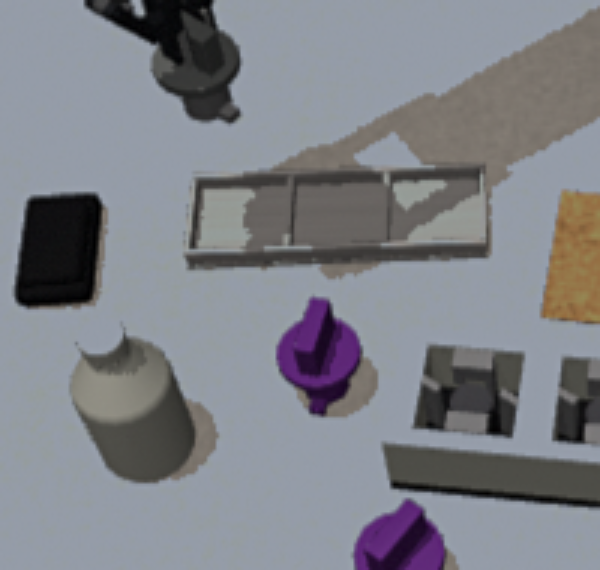

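The cap hangs from the jaws at (200,65) in the crop, over the end pocket at (240,215). Now I lower it.

send_rows --rows '[{"jaw": 0, "xyz": [0, 0, 0.6], "rotation": [0, 0, 0]}, {"jaw": 0, "xyz": [0, 0, 1.6], "rotation": [0, 0, 0]}, {"jaw": 0, "xyz": [0, 0, 2.6], "rotation": [0, 0, 0]}, {"jaw": 0, "xyz": [0, 0, 3.6], "rotation": [0, 0, 0]}, {"jaw": 0, "xyz": [0, 0, 4.5], "rotation": [0, 0, 0]}, {"jaw": 0, "xyz": [0, 0, 5.2], "rotation": [0, 0, 0]}, {"jaw": 0, "xyz": [0, 0, 5.6], "rotation": [0, 0, 0]}, {"jaw": 0, "xyz": [0, 0, 5.8], "rotation": [0, 0, 0]}]'

```text
time_s: 8.0
tool_pos: [0.4514, -0.3184, 0.0696]
eef_rot: [[0.519, 0.854, -0.001], [0.854, -0.519, 0.002], [0.001, -0.002, -1.0]]
wrist_force: [-0.4, 0.2, -0.8]
opening: 0.0149
grip_force: 63.9
```

send_rows --rows '[{"jaw": 0, "xyz": [0, 0, 0.04], "rotation": [0, 0, 0]}, {"jaw": 0, "xyz": [0, 0, 0.04], "rotation": [0, 0, 0]}]'

```text
time_s: 8.17
tool_pos: [0.4517, -0.3196, 0.0706]
eef_rot: [[0.52, 0.854, 0.001], [0.854, -0.52, -0.001], [-0.0, 0.001, -1.0]]
wrist_force: [0.5, -0.2, -1.2]
opening: 0.0151
grip_force: 63.9
```

```bash
python3 go.py 451.2 -319.6 68 58.6
```

```text
t 8.17 p [ 451.7 -319.6   70.6] yaw 58.7 open 15.1 grip 63.9 F [ 0.5 -0.2 -1.2] M [ 0.07 -0.02 -0.04] j6 -16.1 tilt [ 0.001 -0.001 -1.   ]
xyz [-0.01 -0.02  0.1 ] rot z 0.01
```

Next: the last 2–3 mm down, release, and retreat.

send_rows --rows '[{"jaw": 0, "xyz": [0, 0, 0.05], "rotation": [0, 0, 0]}, {"jaw": 0, "xyz": [0, 0, 0.1], "rotation": [0, 0, 0]}, {"jaw": 0, "xyz": [0, 0, 0.1], "rotation": [0, 0, 0]}, {"jaw": 20, "xyz": [0, 0, 0.1], "rotation": [0, 0, 0]}, {"jaw": 50, "xyz": [0, 0, 0.05], "rotation": [0, 0, 0]}, {"jaw": 100, "xyz": [0, 0, 0], "rotation": [0, 0, 0]}, {"jaw": 100, "xyz": [0, 0, 0], "rotation": [0, 0, 0]}, {"jaw": 100, "xyz": [0, 0, 0], "rotation": [0, 0, 0]}]'

```text
time_s: 8.83
tool_pos: [0.4512, -0.3197, 0.0703]
eef_rot: [[0.521, 0.854, 0.0], [0.854, -0.521, -0.0], [-0.0, 0.0, -1.0]]
wrist_force: [-0.5, 0.1, 0.1]
opening: 0.0647
grip_force: 0.0
```

send_rows --rows '[{"jaw": 100, "xyz": [0, 0, 0], "rotation": [0, 0, 0]}, {"jaw": 100, "xyz": [0, 0, -0.5], "rotation": [0, 0, 0]}, {"jaw": 100, "xyz": [0, 0, -1.5], "rotation": [0, 0, 0]}, {"jaw": 100, "xyz": [0, 0, -3], "rotation": [0, 0, 0]}, {"jaw": 100, "xyz": [0, 0, -4.5], "rotation": [0, 0, 0]}, {"jaw": 100, "xyz": [0, 0, -6], "rotation": [0, 0, 0]}, {"jaw": 100, "xyz": [0, 0, -6.8], "rotation": [0, 0, 0]}, {"jaw": 100, "xyz": [0, 0, -6.8], "rotation": [0, 0, 0]}]'

```text
time_s: 9.5
tool_pos: [0.4522, -0.3207, 0.245]
eef_rot: [[0.521, 0.854, 0.006], [0.854, -0.521, -0.006], [-0.002, 0.008, -1.0]]
wrist_force: [0.9, -0.1, 0.2]
opening: 0.0854
grip_force: 0.0
```

```bash
python3 go.py 644.4 93.9 239 -1.9; python3 - <<'E'
from h import *
im,d=snap('top');W=pts('top',d)
for n,b,z0,z1 in [('parked bar',(420,285,475,345),.075,.1),('capL bar',(230,190,280,245),.115,.14),('key',(262,270,325,345),.055,.08),('block',(155,285,230,355),.048,.065)]:
    try: print(n,rect(W,b,z0,z1))
    except Exception as e: print(n,'none')
E
```

```text
t 9.5 p [ 452.2 -320.7  245. ] yaw 58.6 open 85.4 grip 0.0 F [ 0.9 -0.1  0.2] M [ 0.   -0.05  0.01] j6 -16.1 tilt [ 0.006 -0.006 -1.   ]
xyz [18.16 -2.07  0.18] rot z 12.11
parked bar {'n': 159, 'c': array([ 454.7, -315.1]), 's': array([36.4, 16.5]), 'long_deg': 58.9, 'z': 89.6, 'mean': array([ 454.8, -313.6])}
capL bar {'n': 209, 'c': array([644.2,  93.9]), 's': array([48.7, 16.5]), 'long_deg': -1.9, 'z': 128.2, 'mean': array([642.7,  93.1])}
key {'n': 172, 'c': array([450.3,  27.7]), 's': array([45.6, 16. ]), 'long_deg': 32.5, 'z': 64.9, 'mean': array([450.1,  27.4])}
block {'n': 527, 'c': array([435. , 235.6]), 's': array([65.2, 64.5]), 'long_deg': 61.2, 'z': 52.8, 'mean': array([434.9, 235.3])}
```

send_rows --rows '[{"jaw": 100, "xyz": [18.1, -2.1, 0], "rotation": [0, 0, 12.1]}, {"jaw": 100, "xyz": [18.1, -2.1, 0], "rotation": [0, 0, 12.1]}, {"jaw": 100, "xyz": [18.1, -2.1, 0], "rotation": [0, 0, 12.1]}, {"jaw": 100, "xyz": [18.1, -2.1, 0], "rotation": [0, 0, 12.1]}, {"jaw": 100, "xyz": [18.1, -2.1, 0], "rotation": [0, 0, 12.1]}, {"jaw": 100, "xyz": [18.1, -2.1, 0], "rotation": [0, 0, 12.1]}, {"jaw": 100, "xyz": [18.1, -2.1, 0], "rotation": [0, 0, 12.1]}, {"jaw": 100, "xyz": [18.1, -2.1, 0], "rotation": [0, 0, 12.1]}]'

```text
time_s: 10.22
tool_pos: [0.5793, -0.0414, 0.2384]
eef_rot: [[0.995, 0.103, -0.003], [0.103, -0.995, 0.001], [-0.003, -0.001, -1.0]]
wrist_force: [0.2, -0.4, 0.3]
opening: 0.0854
grip_force: 0.0
```

```bash
python3 go.py 644.4 93.9 239 -1.9
```

```text
t 10.22 p [579.3 -41.4 238.4] yaw 5.9 open 85.4 grip 0.0 F [ 0.2 -0.4  0.3] M [-0.09 -0.03 -0.04] j6 68.4 tilt [-0.003  0.001 -1.   ]
xyz [ 3.15 -5.11 -0.03] rot z 1.57
```

send_rows --rows '[{"jaw": 100, "xyz": [3.1, -5.1, 0], "rotation": [0, 0, 1.57]}, {"jaw": 100, "xyz": [3.1, -5.1, 0], "rotation": [0, 0, 1.57]}, {"jaw": 100, "xyz": [3.1, -5.1, 0], "rotation": [0, 0, 1.57]}, {"jaw": 100, "xyz": [3.1, -5.1, 0], "rotation": [0, 0, 1.57]}, {"jaw": 100, "xyz": [3.1, -5.1, 0], "rotation": [0, 0, 1.57]}, {"jaw": 100, "xyz": [3.1, -5.1, 0], "rotation": [0, 0, 1.57]}, {"jaw": 100, "xyz": [3.1, -5.1, 0], "rotation": [0, 0, 1.57]}, {"jaw": 100, "xyz": [3.1, -5.1, 0], "rotation": [0, 0, 1.57]}]'

```text
time_s: 10.88
tool_pos: [0.6421, 0.0907, 0.2395]
eef_rot: [[1.0, -0.029, -0.001], [-0.029, -1.0, -0.0], [-0.001, 0.0, -1.0]]
wrist_force: [0.1, -0.7, -0.5]
opening: 0.0851
grip_force: 0.0
```

```bash
python3 go.py 644.4 93.9 107 -1.9
```

```text
t 10.88 p [642.1  90.7 239.5] yaw -1.7 open 85.1 grip 0.0 F [ 0.1 -0.7 -0.5] M [-0.06 -0.02 -0.02] j6 89.4 tilt [-0.001 -0.    -1.   ]
xyz [ 0.09 -0.13  5.3 ] rot z 0.05
```

send_rows --rows '[{"jaw": 100, "xyz": [0.08, -0.12, 1.5], "rotation": [0, 0, 0.04]}, {"jaw": 100, "xyz": [0.08, -0.12, 2.8], "rotation": [0, 0, 0.04]}, {"jaw": 100, "xyz": [0.08, -0.12, 3.8], "rotation": [0, 0, 0.04]}, {"jaw": 100, "xyz": [0.08, -0.12, 4.5], "rotation": [0, 0, 0.04]}, {"jaw": 100, "xyz": [0.08, -0.12, 5.0], "rotation": [0, 0, 0.04]}, {"jaw": 100, "xyz": [0.08, -0.12, 5.3], "rotation": [0, 0, 0.04]}, {"jaw": 100, "xyz": [0.08, -0.12, 5.3], "rotation": [0, 0, 0.04]}, {"jaw": 100, "xyz": [0.08, -0.12, 5.3], "rotation": [0, 0, 0.04]}]'

```text
time_s: 11.55
tool_pos: [0.6449, 0.0944, 0.1085]
eef_rot: [[0.999, -0.032, 0.001], [-0.032, -0.999, -0.0], [0.001, -0.0, -1.0]]
wrist_force: [0.3, 0.1, 0.2]
opening: 0.0857
grip_force: 0.0
```

```bash
python3 go.py 644.4 93.9 107 -1.9
```

```text
t 11.55 p [644.9  94.4 108.5] yaw -1.8 open 85.7 grip 0.0 F [0.3 0.1 0.2] M [ 0.04  0.05 -0.03] j6 89.9 tilt [ 0.001 -0.    -1.   ]
xyz [-0.02  0.02  0.06] rot z 0.02
```

send_rows --rows '[{"jaw": 60, "xyz": [0, 0, 0.05], "rotation": [0, 0, 0]}, {"jaw": 30, "xyz": [0, 0, 0.05], "rotation": [0, 0, 0]}, {"jaw": 0, "xyz": [0, 0, 0.05], "rotation": [0, 0, 0]}, {"jaw": 0, "xyz": [0, 0, 0.05], "rotation": [0, 0, 0]}, {"jaw": 0, "xyz": [0, 0, 0.05], "rotation": [0, 0, 0]}, {"jaw": 0, "xyz": [0, 0, 0.05], "rotation": [0, 0, 0]}, {"jaw": 0, "xyz": [0, 0, 0.05], "rotation": [0, 0, 0]}, {"jaw": 0, "xyz": [0, 0, 0.05], "rotation": [0, 0, 0]}]'

```text
time_s: 12.22
tool_pos: [0.6446, 0.0948, 0.1067]
eef_rot: [[1.0, -0.031, 0.0], [-0.031, -1.0, -0.0], [0.0, 0.0, -1.0]]
wrist_force: [-0.8, 0.4, 2.7]
opening: 0.0153
grip_force: 59.5
```

send_rows --rows '[{"jaw": 0, "xyz": [0, 0, 0.1], "rotation": [0, 0, 0]}, {"jaw": 0, "xyz": [0, 0, 0.2], "rotation": [0, 0, 0]}, {"jaw": 0, "xyz": [0, 0, 0.3], "rotation": [0, 0, 0]}, {"jaw": 0, "xyz": [0, 0, 0.4], "rotation": [0, 0, 0]}, {"jaw": 0, "xyz": [0, 0, 0.47], "rotation": [0, 0, 0]}, {"jaw": 0, "xyz": [0, 0, 0.47], "rotation": [0, 0, 0]}, {"jaw": 0, "xyz": [0, 0, 0.47], "rotation": [0, 0, 0]}, {"jaw": 0, "xyz": [0, 0, 0.47], "rotation": [0, 0, 0]}]'

```text
time_s: 12.88
tool_pos: [0.6447, 0.0948, 0.0957]
eef_rot: [[1.0, -0.031, 0.001], [-0.031, -1.0, -0.0], [0.001, 0.0, -1.0]]
wrist_force: [-3.7, -0.7, 10.1]
opening: 0.0152
grip_force: 60.4
```

```bash
python3 go.py 644.4 93.9 96 58.1
```

```text
t 12.88 p [644.7  94.8  95.7] yaw -1.8 open 15.2 grip 60.4 F [-3.7 -0.7 10.1] M [-0.08  0.68 -0.03] j6 89.9 tilt [ 0.001 -0.    -1.   ]
xyz [-0.01  0.04 -0.01] rot z -11.98
```

Pressed 11.0 mm. I'll twist it in two halves.

send_rows --rows '[{"jaw": 0, "xyz": [0, 0, 0], "rotation": [0, 0, -1]}, {"jaw": 0, "xyz": [0, 0, 0], "rotation": [0, 0, -2]}, {"jaw": 0, "xyz": [0, 0, 0], "rotation": [0, 0, -3]}, {"jaw": 0, "xyz": [0, 0, 0], "rotation": [0, 0, -4]}, {"jaw": 0, "xyz": [0, 0, 0], "rotation": [0, 0, -5]}, {"jaw": 0, "xyz": [0, 0, 0], "rotation": [0, 0, -6]}, {"jaw": 0, "xyz": [0, 0, 0], "rotation": [0, 0, -6]}]'

```text
time_s: 13.47
tool_pos: [0.6454, 0.0948, 0.0961]
eef_rot: [[0.879, 0.477, 0.003], [0.477, -0.879, -0.0], [0.003, 0.002, -1.0]]
wrist_force: [0.1, 0.3, 9.0]
opening: 0.0151
grip_force: 60.6
```

```bash
python3 go.py 644.4 93.9 96 58.4
```

```text
t 13.47 p [645.4  94.8  96.1] yaw 28.5 open 15.1 grip 60.6 F [0.1 0.3 9. ] M [0.08 0.09 0.09] j6 59.6 tilt [ 0.003 -0.    -1.   ]
xyz [-0.05  0.01  0.  ] rot z -5.98
```

send_rows --rows '[{"jaw": 0, "xyz": [0, 0, 0.0], "rotation": [0, 0, -1]}, {"jaw": 0, "xyz": [0, 0, 0.0], "rotation": [0, 0, -2]}, {"jaw": 0, "xyz": [0, 0, 0.0], "rotation": [0, 0, -3]}, {"jaw": 0, "xyz": [0, 0, 0.0], "rotation": [0, 0, -4]}, {"jaw": 0, "xyz": [0, 0, 0.0], "rotation": [0, 0, -5]}, {"jaw": 0, "xyz": [0, 0, 0.0], "rotation": [0, 0, -6.1]}, {"jaw": 0, "xyz": [0, 0, 0.0], "rotation": [0, 0, -6.1]}, {"jaw": 0, "xyz": [0, 0, 0.0], "rotation": [0, 0, -6.1]}]'

```text
time_s: 14.13
tool_pos: [0.6454, 0.0949, 0.0961]
eef_rot: [[0.519, 0.855, 0.003], [0.855, -0.519, 0.0], [0.002, 0.003, -1.0]]
wrist_force: [-0.1, 0.2, 8.3]
opening: 0.0149
grip_force: 60.6
```

```bash
python3 go.py 644.4 93.9 96 58.4
```

```text
t 14.13 p [645.4  94.9  96.1] yaw 58.7 open 14.9 grip 60.6 F [-0.1  0.2  8.3] M [0.09 0.08 0.06] j6 29.3 tilt [ 0.003  0.    -1.   ]
xyz [-0.06 -0.01  0.  ] rot z 0.07
```

send_rows --rows '[{"jaw": 0, "xyz": [0, 0, -0.2], "rotation": [0, 0, 0]}, {"jaw": 0, "xyz": [0, 0, -0.4], "rotation": [0, 0, 0]}, {"jaw": 0, "xyz": [0, 0, -0.6], "rotation": [0, 0, 0]}, {"jaw": 0, "xyz": [0, 0, -0.8], "rotation": [0, 0, 0]}, {"jaw": 0, "xyz": [0, 0, -0.85], "rotation": [0, 0, 0]}, {"jaw": 0, "xyz": [0, 0, -0.85], "rotation": [0, 0, 0]}]'

```text
time_s: 14.63
tool_pos: [0.6447, 0.0948, 0.116]
eef_rot: [[0.519, 0.855, 0.001], [0.855, -0.519, -0.0], [0.0, 0.001, -1.0]]
wrist_force: [2.5, 0.0, 1.9]
opening: 0.0154
grip_force: 59.5
```

```bash
python3 go.py 432 -160.8 217 58.4
```

```text
t 14.63 p [644.7  94.8 116. ] yaw 58.7 open 15.4 grip 59.5 F [2.5 0.  1.9] M [ 0.08 -0.57 -0.03] j6 29.4 tilt [ 0.001 -0.    -1.   ]
xyz [-13.15  -1.96  -4.04] rot z 0.06
```

Free. Lift, then carry to the pocket at the tray's near end (432,-161).

send_rows --rows '[{"jaw": 0, "xyz": [0, 0, -0.4], "rotation": [0, 0, 0]}, {"jaw": 0, "xyz": [0, 0, -0.9], "rotation": [0, 0, 0]}, {"jaw": 0, "xyz": [0, 0, -1.5], "rotation": [0, 0, 0]}, {"jaw": 0, "xyz": [0, 0, -2.2], "rotation": [0, 0, 0]}, {"jaw": 0, "xyz": [0, 0, -3.0], "rotation": [0, 0, 0]}, {"jaw": 0, "xyz": [0, 0, -3.8], "rotation": [0, 0, 0]}, {"jaw": 0, "xyz": [0, 0, -4], "rotation": [0, 0, 0]}, {"jaw": 0, "xyz": [0, 0, -4], "rotation": [0, 0, 0]}]'

```text
time_s: 15.3
tool_pos: [0.6446, 0.0948, 0.2168]
eef_rot: [[0.519, 0.855, 0.001], [0.855, -0.519, -0.0], [0.001, 0.001, -1.0]]
wrist_force: [0.7, 0.4, -2.4]
opening: 0.0151
grip_force: 59.4
```

send_rows --rows '[{"jaw": 0, "xyz": [-0.7, -0.1, 0], "rotation": [0, 0, 0]}, {"jaw": 0, "xyz": [-1.9, -0.28, 0], "rotation": [0, 0, 0]}, {"jaw": 0, "xyz": [-3.1, -0.46, 0], "rotation": [0, 0, 0]}, {"jaw": 0, "xyz": [-4.3, -0.64, 0], "rotation": [0, 0, 0]}, {"jaw": 0, "xyz": [-5.5, -0.82, 0], "rotation": [0, 0, 0]}, {"jaw": 0, "xyz": [-6.7, -1.0, 0], "rotation": [0, 0, 0]}, {"jaw": 0, "xyz": [-7.9, -1.18, 0], "rotation": [0, 0, 0]}, {"jaw": 0, "xyz": [-9.0, -1.34, 0], "rotation": [0, 0, 0]}]'

```text
time_s: 15.97
tool_pos: [0.497, -0.0808, 0.2141]
eef_rot: [[0.519, 0.854, -0.003], [0.854, -0.519, 0.001], [-0.001, -0.003, -1.0]]
wrist_force: [-0.1, -0.3, -1.3]
opening: 0.0148
grip_force: 59.3
```

send_rows --rows '[{"jaw": 0, "xyz": [-1.2, -0.18, 0], "rotation": [0, 0, 0]}, {"jaw": 0, "xyz": [-2.4, -0.36, 0], "rotation": [0, 0, 0]}, {"jaw": 0, "xyz": [-3.4, -0.5, 0], "rotation": [0, 0, 0]}, {"jaw": 0, "xyz": [-4.0, -0.6, 0], "rotation": [0, 0, 0]}, {"jaw": 0, "xyz": [-4.15, -0.62, 0], "rotation": [0, 0, 0]}, {"jaw": 0, "xyz": [-4.15, -0.62, 0], "rotation": [0, 0, 0]}, {"jaw": 0, "xyz": [-4.15, -0.62, 0], "rotation": [0, 0, 0]}]'

```text
time_s: 16.55
tool_pos: [0.4319, -0.1601, 0.2152]
eef_rot: [[0.519, 0.855, -0.001], [0.855, -0.519, 0.001], [0.0, -0.001, -1.0]]
wrist_force: [0.7, 0.2, -0.4]
opening: 0.0154
grip_force: 59.3
```

```bash
python3 go.py 432 -160.8 70.5 58.4; python3 - <<'E'
from h import *
im,d=snap('scene');save(cv2.resize(im[120:310,130:430],None,fx=2,fy=2),'c5.png')
E
```

```text
t 16.55 p [ 431.9 -160.1  215.2] yaw 58.7 open 15.4 grip 59.3 F [ 0.7  0.2 -0.4] M [ 0.02  0.   -0.01] j6 -3.7 tilt [-0.001  0.001 -1.   ]
xyz [-0.02  0.03  5.79] rot z 0.06
```

View pics/c5.png

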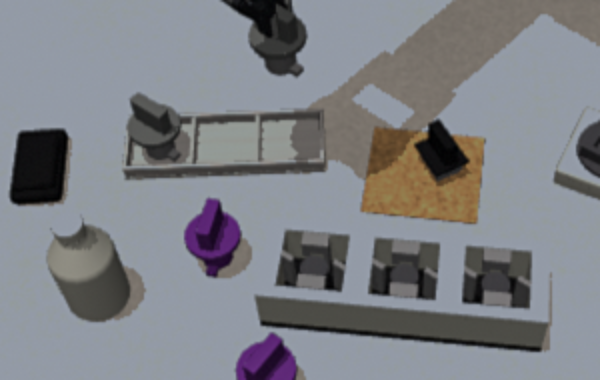

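The first cap stands in its pocket, at (155,135) in the crop. The second hangs at (277,45), above the other end pocket at (290,140), and all three ports are empty. Lower and release.

send_rows --rows '[{"jaw": 0, "xyz": [0, 0, 0.6], "rotation": [0, 0, 0]}, {"jaw": 0, "xyz": [0, 0, 1.6], "rotation": [0, 0, 0]}, {"jaw": 0, "xyz": [0, 0, 2.6], "rotation": [0, 0, 0]}, {"jaw": 0, "xyz": [0, 0, 3.6], "rotation": [0, 0, 0]}, {"jaw": 0, "xyz": [0, 0, 4.5], "rotation": [0, 0, 0]}, {"jaw": 0, "xyz": [0, 0, 5.2], "rotation": [0, 0, 0]}, {"jaw": 0, "xyz": [0, 0, 5.6], "rotation": [0, 0, 0]}, {"jaw": 0, "xyz": [0, 0, 5.8], "rotation": [0, 0, 0]}]'

```text
time_s: 17.27
tool_pos: [0.4317, -0.1594, 0.0691]
eef_rot: [[0.518, 0.855, -0.002], [0.855, -0.518, 0.002], [0.0, -0.003, -1.0]]
wrist_force: [-0.2, 0.1, -2.2]
opening: 0.0153
grip_force: 59.3
```

send_rows --rows '[{"jaw": 0, "xyz": [0, 0, 0], "rotation": [0, 0, 0]}, {"jaw": 0, "xyz": [0, 0, 0], "rotation": [0, 0, 0]}]'

```text
time_s: 17.43
tool_pos: [0.4323, -0.1604, 0.0711]
eef_rot: [[0.519, 0.855, 0.0], [0.855, -0.519, -0.0], [0.0, 0.0, -1.0]]
wrist_force: [-0.2, -1.4, -0.3]
opening: 0.0148
grip_force: 59.3
```

```bash
python3 go.py 432 -160.8 68 58.4
```

```text
t 17.43 p [ 432.3 -160.4   71.1] yaw 58.8 open 14.8 grip 59.3 F [-0.2 -1.4 -0.3] M [ 0.01 -0.04 -0.05] j6 -3.7 tilt [ 0. -0. -1.]
xyz [-0.02 -0.    0.13] rot z 0.07
```

send_rows --rows '[{"jaw": 0, "xyz": [0, 0, 0.06], "rotation": [0, 0, 0]}, {"jaw": 0, "xyz": [0, 0, 0.13], "rotation": [0, 0, 0]}, {"jaw": 0, "xyz": [0, 0, 0.13], "rotation": [0, 0, 0]}, {"jaw": 20, "xyz": [0, 0, 0.13], "rotation": [0, 0, 0]}, {"jaw": 50, "xyz": [0, 0, 0.06], "rotation": [0, 0, 0]}, {"jaw": 100, "xyz": [0, 0, 0], "rotation": [0, 0, 0]}, {"jaw": 100, "xyz": [0, 0, 0], "rotation": [0, 0, 0]}, {"jaw": 100, "xyz": [0, 0, 0], "rotation": [0, 0, 0]}]'

```text
time_s: 18.1
tool_pos: [0.432, -0.1608, 0.0711]
eef_rot: [[0.519, 0.855, 0.0], [0.855, -0.519, -0.0], [-0.0, 0.001, -1.0]]
wrist_force: [-0.2, -0.5, 0.3]
opening: 0.0647
grip_force: 0.0
```

send_rows --rows '[{"jaw": 100, "xyz": [0, 0, 0], "rotation": [0, 0, 0]}, {"jaw": 100, "xyz": [0, 0, -0.5], "rotation": [0, 0, 0]}, {"jaw": 100, "xyz": [0, 0, -1.5], "rotation": [0, 0, 0]}, {"jaw": 100, "xyz": [0, 0, -3], "rotation": [0, 0, 0]}, {"jaw": 100, "xyz": [0, 0, -4.5], "rotation": [0, 0, 0]}, {"jaw": 100, "xyz": [0, 0, -5], "rotation": [0, 0, 0]}, {"jaw": 100, "xyz": [0, 0, -5], "rotation": [0, 0, 0]}, {"jaw": 100, "xyz": [0, 0, -5], "rotation": [0, 0, 0]}]'

```text
time_s: 18.77
tool_pos: [0.4318, -0.1606, 0.1957]
eef_rot: [[0.519, 0.855, 0.0], [0.855, -0.519, -0.0], [-0.0, 0.001, -1.0]]
wrist_force: [-0.5, -0.2, -0.6]
opening: 0.0855
grip_force: 0.0
```

```bash
python3 - <<'E'
from h import *
im,d=snap('top');W=pts('top',d)
for n,b,z0,z1 in [('parked bar1',(420,285,475,345),.075,.1),('parked bar3',(340,285,400,350),.075,.1),('key',(262,270,325,345),.055,.08),('block',(155,285,230,355),.048,.065)]:
    try: print(n,rect(W,b,z0,z1))
    except Exception as e: print(n,'none')
c=cv2.resize(im[280:360,155:345],None,fx=4,fy=4)
c=cv2.convertScaleAbs(c,alpha=2.2);save(c,'c6.png')
# hole floor (deep points inside the block)
S=W[285:355,155:230];m=(np.hypot(S[...,0]-.435,S[...,1]-.2356)<.036)
P=S[m]; f=P[P[:,2]<.045]; print(np.histogram(P[:,2],[0,.01,.02,.025,.03,.035,.04,.045,.05,.06]))
r=cv2.minAreaRect((f[:,:2]*1000).astype(np.float32));print('hole',r)
E
python3 go.py 450.2 27.7 200 32.6
```

```text
parked bar1 {'n': 211, 'c': array([ 451.3, -320.4]), 's': array([48.3, 16.7]), 'long_deg': 58.1, 'z': 89.7, 'mean': array([ 451.4, -319.1])}
parked bar3 {'n': 0, 'c': array([0., 0.]), 's': array([0., 0.]), 'long_deg': 0.0, 'z': nan, 'mean': array([nan, nan])}
key {'n': 171, 'c': array([450.3,  27.7]), 's': array([45.5, 15.8]), 'long_deg': 32.9, 'z': 65.0, 'mean': array([450. ,  27.4])}
block {'n': 533, 'c': array([434.9, 235.6]), 's': array([65.4, 64.4]), 'long_deg': 61.6, 'z': 52.8, 'mean': array([434.7, 235.3])}
(array([  0,   0,   0,   6, 221, 199,  30,  56, 398]), array([0.   , 0.01 , 0.02 , 0.025, 0.03 , 0.035, 0.04 , 0.045, 0.05 ,
       0.06 ]))
hole ((431.8457336425781, 228.94052124023438), (56.32093811035156, 70.78335571289062), 62.119384765625)
t 18.82 p [ 431.5 -160.4  194.8] yaw 58.7 open 85.4 grip 0.0 F [-1.1 -0.5 -0.1] M [0.03 0.01 0.01] j6 -3.7 tilt [-0.001  0.001 -1.   ]
xyz [ 6.82 -3.27 -0.2 ] rot z 5.22
  return _methods._mean(a, axis=axis, dtype=dtype,
  ret = ret.dtype.type(ret / rcount)
h.py:19: RuntimeWarning: Mean of empty slice.
  return dict(n=len(P),c=np.round(c,1),s=np.round(s,1),long_deg=round(a,1),z=round(float(np.median(P[:,2])*1000),1),mean=np.round(P[:,:2].mean(0)*1000,1))
  ret = um.true_divide(
```

View pics/c6.png

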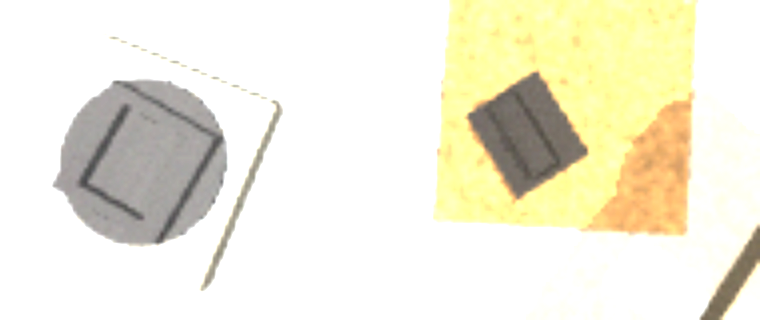

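The brightened crop shows the block at (150,160) with the keyhole in it, its left wall at (100,145) and bottom wall at (110,200), and the key untouched at (527,135). Next I find the keyhole's long axis from the block's top-face points.

```bash
python3 - <<'E'
from h import *
im,d=snap('top');W=pts('top',d)
S=W[280:360,150:235].reshape(-1,3);S=S[~np.isnan(S).any(1)]
a=np.radians(61.6);c=np.array([434.9,235.6])
Q=(S[:,:2]*1000-c)@np.array([[np.cos(a),-np.sin(a)],[np.sin(a),np.cos(a)]])
# coarse map of height, 4 mm cells, rows=along 61.6deg axis, cols=along 151.6deg axis
for u in range(-36,37,4):
    row=''
    for v in range(-36,37,4):
        m=(abs(Q[:,0]-u)<2.2)&(abs(Q[:,1]-v)<2.2)
        row+=f'{np.median(S[m,2])*1000:4.0f}' if m.any() else '   .'
    print(f'{u:4d}',row)
E
```

```text
-36   29  28  30  33  36  34  33  36  36  36  33  34  35  38  33  33  31  27  28
 -32   30  37  44  44  39  43  43  44  45  46  38  47  42  40  42  38  39  32  29
 -28   29  42  52  52  52  53  53  52  54  53  52  53  51  52  53  52  54  55  28
 -24   35  42  54  54  52  52  54  52  53  53  53  53  54  52  54  53  52  50  34
 -20   36  43  50  52  52  52  55  52  53  54  55  54  53  52  53  51  52  52  33
 -16   34  43  53  54  34  35  34  30  35  35  33  35  35  38  31  45  54  55  33
 -12   37  38  52  52  37  34  37  33  34  34  35  36  37  35  35  46  54  54  36
  -8   35  46  52  52  35  35  36  36  37  34  34  34  34  35  35  45  53  52  39
  -4   36  48  52  52  35  35  36  35  35  35  35  35  33  35  35  44  53  49  36
   0   35  45  53  52  34  36  35  36  34  35  34  35  35  35  34  46  53  53  36
   4   34  43  55  53  35  36  34  34  35  34  34  36  37  35  34  40  52  51  34
   8   36  47  52  52  36  36  36  35  36  35  36  35  34  34  34  38  53  53  36
  12   35  44  54  53  37  34  34  36  34  35  35  34  34  34  35  46  54  54  36
  16   34  46  55  51  36  35  34  35  34  34  37  36  36  34  37  44  54  53  37
  20   35  46  52  52  37  39  47  41  39  41  41  44  42  43  43  44  52  54  37
  24   35  49  53  54  52  53  53  52  53  53  55  53  54  51  53  53  52  56  35
  28   29  52  54  54  54  54  52  54  54  55  53  54  53  53  54  50  54  53  30
  32   31  34  53  54  51  52  52  54  53  54  52  55  53  54  50  51  54  52  29
  36   30  29   .  33  35  37  37  34  37  38  32  32  35  35  36  35   .   .  30
```

```bash
python3 - <<'E'
from h import *
a=np.radians(61.6);c=np.array([434.9,235.6]);M=np.array([[np.cos(a),-np.sin(a)],[np.sin(a),np.cos(a)]])
for cam in('top','scene'):
    im,d=snap(cam);W=pts(cam,d)
    print(cam)
    S=W.reshape(-1,3);S=S[~np.isnan(S).any(1)]
    S=S[(np.hypot(S[:,0]-.435,S[:,1]-.236)<.06)]
    Q=(S[:,:2]*1000-c)@M; t=S[:,2]>.0505
    T=Q[t];print('n',len(T),'u',np.percentile(T[:,0],[1,99]),'v',np.percentile(T[:,1],[1,99]),'z',np.median(S[t,2]), 'rect',cv2.minAreaRect((T+c*0).astype(np.float32)))
    for k,ax in((0,'u'),(1,'v')):
        b=T[abs(T[:,1-k])<14][:,k]; print(ax,'outer',b.min(),b.max(),'inner',b[b<0].max(),b[b>0].min(),'mid inner',(b[b<0].max()+b[b>0].min())/2,'mid outer',(b.min()+b.max())/2)
    K=S=W.reshape(-1,3);K=K[(np.hypot(K[:,0]-.45,K[:,1]-.028)<.05)&(K[:,2]>.0625)&(K[:,2]<.07)]
    print('key',cv2.minAreaRect((K[:,:2]*1000).astype(np.float32)),len(K))
E
```

```text
top
n 444 u [-32.09639462  31.73098549] v [-32.06819926  31.46887923] z 0.053060422900308324 rect ((0.09803009033203125, -0.08548355102539062), (64.53923797607422, 65.00111389160156), 89.72779846191406)
u outer -32.462555992522994 32.63739578471117 inner -20.179644620200378 19.263463533762913 mid inner -0.45809054321873255 mid outer 0.08741989609408662
v outer -32.409002933812054 32.19336726800444 inner -23.931587478899424 23.875630039061143 mid inner -0.02797871991914036 mid outer -0.10781783290380886
key ((450.2358703613281, 27.842578887939453), (45.438236236572266, 15.791841506958008), 32.18340301513672) 152
scene
n 355 u [-31.88214173  31.77922947] v [-33.33192561  32.7986365 ] z 0.054691293588765566 rect ((0.04442596435546875, -0.23606491088867188), (64.33230590820312, 68.15849304199219), 0.2894831597805023)
u outer -32.050033679007946 31.820629213699252 inner -20.28177152707118 20.03158256600785 mid inner -0.12509448053166494 mid outer -0.11470223265434676
v outer -33.48172241785404 33.28828650284135 inner -21.168717771053362 20.40948026674282 mid inner -0.3796187521552721 mid outer -0.0967179575063426
key ((451.1708984375, 28.447961807250977), (47.714759826660156, 18.099811553955078), 32.57429122924805) 113
```

```bash
python3 go.py 450.5 28 150 32.5
```

```text
t 18.97 p [ 431.4 -160.4  194.5] yaw 58.7 open 85.3 grip 0.0 F [-1.   0.4  0. ] M [ 0.09 -0.02 -0.02] j6 -3.7 tilt [-0.002  0.002 -1.   ]
xyz [ 6.84 -3.26  1.79] rot z 5.24
```

send_rows --rows '[{"jaw": 100, "xyz": [6.84, -3.26, 0], "rotation": [0, 0, 5.24]}, {"jaw": 100, "xyz": [6.84, -3.26, 0], "rotation": [0, 0, 5.24]}, {"jaw": 100, "xyz": [6.84, -3.26, 0], "rotation": [0, 0, 5.24]}, {"jaw": 100, "xyz": [6.84, -3.26, 0], "rotation": [0, 0, 5.24]}, {"jaw": 100, "xyz": [6.84, -3.26, 0.5], "rotation": [0, 0, 5.24]}, {"jaw": 100, "xyz": [6.84, -3.26, 1], "rotation": [0, 0, 5.24]}, {"jaw": 100, "xyz": [6.84, -3.26, 1.8], "rotation": [0, 0, 5.24]}, {"jaw": 100, "xyz": [6.84, -3.26, 1.8], "rotation": [0, 0, 5.24]}]'

```text
time_s: 19.63
tool_pos: [0.4491, 0.0289, 0.1474]
eef_rot: [[0.842, 0.539, -0.007], [0.539, -0.842, 0.001], [-0.005, -0.005, -1.0]]
wrist_force: [0.0, 0.4, -1.1]
opening: 0.0851
grip_force: 0.0
```

send_rows --rows '[{"jaw": 100, "xyz": [0, 0, 0], "rotation": [0, 0, 0]}, {"jaw": 100, "xyz": [0, 0, 0], "rotation": [0, 0, 0]}]'

```text
time_s: 19.8
tool_pos: [0.4513, 0.0273, 0.1514]
eef_rot: [[0.844, 0.537, 0.0], [0.537, -0.844, -0.0], [0.0, 0.0, -1.0]]
wrist_force: [0.7, -0.1, 0.3]
opening: 0.0849
grip_force: 0.0
```

```bash
python3 go.py 450.5 28 42.5 32.5; python3 - <<'E'
from h import *
im,d=snap('scene');W=pts('scene',d).reshape(-1,3)
K=W[(np.hypot(W[:,0]-.45,W[:,1]-.028)<.07)&(W[:,2]>.045)&(W[:,2]<.07)]
print('key',len(K),cv2.minAreaRect((K[:,:2]*1000).astype(np.float32)) if len(K) else 0)
save(cv2.resize(im[130:250,280:460],None,fx=3,fy=3),'c7.png')
for b,q in((( 454.7,-315,'1')),0),((432,-160.8,'3'),0):
    P=W[(np.hypot(W[:,0]-b[0]/1000,W[:,1]-b[1]/1000)<.04)&(W[:,2]>.085)&(W[:,2]<.097)];print(b,len(P),P.mean(0) if len(P) else 0)
E
```

```text
t 19.8 p [451.3  27.3 151.4] yaw 32.5 open 84.9 grip 0.0 F [ 0.7 -0.1  0.3] M [ 0.08  0.01 -0.05] j6 46.1 tilt [ 0. -0. -1.]
xyz [-0.02 -0.04  4.35] rot z -0.01
key 183 ((450.59466552734375, 27.412973403930664), (48.18003463745117, 16.2266788482666), 33.05720138549805)
(454.7, -315, '1') 126 [ 0.45305405 -0.3196814   0.09101004]
(432, -160.8, '3') 131 [ 0.43330809 -0.1604461   0.0907291 ]
```

View pics/c7.png

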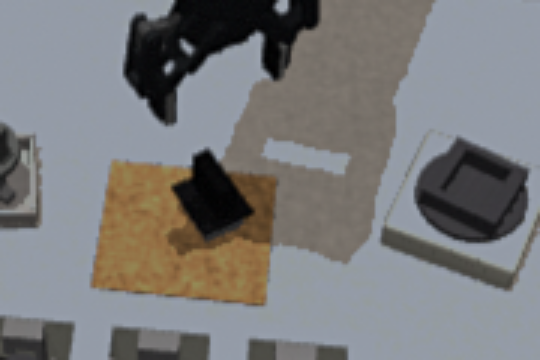

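The key still stands at (212,195) in the crop with the jaws above it, the keyhole is at (475,175), and depth puts both parked caps at the right height. Descend and grip.

send_rows --rows '[{"jaw": 100, "xyz": [-0.02, -0.03, 0.9], "rotation": [0, 0, 0]}, {"jaw": 100, "xyz": [-0.02, -0.03, 1.9], "rotation": [0, 0, 0]}, {"jaw": 100, "xyz": [-0.02, -0.03, 2.8], "rotation": [0, 0, 0]}, {"jaw": 100, "xyz": [-0.02, -0.03, 3.5], "rotation": [0, 0, 0]}, {"jaw": 100, "xyz": [-0.02, -0.03, 4.0], "rotation": [0, 0, 0]}, {"jaw": 100, "xyz": [-0.02, -0.03, 4.3], "rotation": [0, 0, 0]}, {"jaw": 100, "xyz": [-0.02, -0.03, 4.36], "rotation": [0, 0, 0]}, {"jaw": 100, "xyz": [-0.02, -0.03, 4.36], "rotation": [0, 0, 0]}]'

```text
time_s: 20.52
tool_pos: [0.4506, 0.0279, 0.0423]
eef_rot: [[0.844, 0.537, 0.001], [0.537, -0.844, -0.0], [0.0, 0.0, -1.0]]
wrist_force: [0.1, 0.4, -0.0]
opening: 0.0854
grip_force: 0.0
```

send_rows --rows '[{"jaw": 60, "xyz": [0, 0, 0], "rotation": [0, 0, 0]}, {"jaw": 30, "xyz": [0, 0, 0], "rotation": [0, 0, 0]}, {"jaw": 0, "xyz": [0, 0, 0], "rotation": [0, 0, 0]}, {"jaw": 0, "xyz": [0, 0, 0], "rotation": [0, 0, 0]}, {"jaw": 0, "xyz": [0, 0, 0], "rotation": [0, 0, 0]}, {"jaw": 0, "xyz": [0, 0, 0], "rotation": [0, 0, 0]}, {"jaw": 0, "xyz": [0, 0, 0], "rotation": [0, 0, 0]}, {"jaw": 0, "xyz": [0, 0, 0], "rotation": [0, 0, 0]}]'

```text
time_s: 21.18
tool_pos: [0.4503, 0.0282, 0.0421]
eef_rot: [[0.843, 0.537, 0.0], [0.537, -0.843, 0.0], [0.0, 0.0, -1.0]]
wrist_force: [-1.1, 0.9, 5.6]
opening: 0.015
grip_force: 58.9
```

```bash
python3 go.py 450.5 28 122 32.5
```

```text
t 21.18 p [450.3  28.2  42.1] yaw 32.5 open 15.0 grip 58.9 F [-1.1  0.9  5.6] M [0.15 0.31 0.03] j6 46.1 tilt [ 0.  0. -1.]
xyz [ 0.    0.01 -3.2 ] rot z 0.0
```

send_rows --rows '[{"jaw": 0, "xyz": [0, 0, -0.5], "rotation": [0, 0, 0]}, {"jaw": 0, "xyz": [0, 0, -1.2], "rotation": [0, 0, 0]}, {"jaw": 0, "xyz": [0, 0, -2.2], "rotation": [0, 0, 0]}, {"jaw": 0, "xyz": [0, 0, -3.2], "rotation": [0, 0, 0]}, {"jaw": 0, "xyz": [0, 0, -3.8], "rotation": [0, 0, 0]}, {"jaw": 0, "xyz": [0, 0, -4], "rotation": [0, 0, 0]}, {"jaw": 0, "xyz": [0, 0, -4], "rotation": [0, 0, 0]}]'

```text
time_s: 21.77
tool_pos: [0.4505, 0.0281, 0.1423]
eef_rot: [[0.843, 0.537, 0.002], [0.537, -0.843, -0.0], [0.001, 0.001, -1.0]]
wrist_force: [0.0, 0.4, -2.7]
opening: 0.0151
grip_force: 58.8
```

```bash
python3 go.py 434.9 235.6 142 151.6
```

```text
t 21.77 p [450.5  28.1 142.3] yaw 32.5 open 15.1 grip 58.8 F [ 0.   0.4 -2.7] M [ 0.03 -0.01  0.01] j6 46.1 tilt [ 0.002 -0.    -1.   ]
xyz [ 3.93 -7.33  0.01] rot z -23.82
```

send_rows --rows '[{"jaw": 0, "xyz": [0.3, -0.55, 0], "rotation": [0, 0, -1.0]}, {"jaw": 0, "xyz": [0.7, -1.3, 0], "rotation": [0, 0, -2.2]}, {"jaw": 0, "xyz": [1.1, -2.05, 0], "rotation": [0, 0, -3.4]}, {"jaw": 0, "xyz": [1.5, -2.8, 0], "rotation": [0, 0, -4.6]}, {"jaw": 0, "xyz": [1.9, -3.55, 0], "rotation": [0, 0, -5.8]}, {"jaw": 0, "xyz": [2.3, -4.3, 0], "rotation": [0, 0, -7.0]}, {"jaw": 0, "xyz": [2.7, -5.05, 0], "rotation": [0, 0, -8.2]}, {"jaw": 0, "xyz": [3.0, -5.6, 0], "rotation": [0, 0, -9.4]}]'

```text
time_s: 22.43
tool_pos: [0.4372, 0.1879, 0.1401]
eef_rot: [[0.176, 0.984, -0.003], [0.984, -0.176, -0.0], [-0.001, -0.003, -1.0]]
wrist_force: [0.6, 0.4, -1.5]
opening: 0.0151
grip_force: 58.8
```

send_rows --rows '[{"jaw": 0, "xyz": [0, 0, 0], "rotation": [0, 0, -1.2]}, {"jaw": 0, "xyz": [0, 0, 0], "rotation": [0, 0, -2.4]}, {"jaw": 0, "xyz": [0, 0, 0], "rotation": [0, 0, -3.6]}, {"jaw": 0, "xyz": [0, 0, 0], "rotation": [0, 0, -4.8]}, {"jaw": 0, "xyz": [0, 0, 0], "rotation": [0, 0, -6.0]}, {"jaw": 0, "xyz": [0, 0, 0], "rotation": [0, 0, -7.2]}, {"jaw": 0, "xyz": [0, 0, 0], "rotation": [0, 0, -8.4]}, {"jaw": 0, "xyz": [0, 0, 0], "rotation": [0, 0, -9.4]}]'

```text
time_s: 23.1
tool_pos: [0.4375, 0.1864, 0.1401]
eef_rot: [[-0.599, 0.801, -0.003], [0.801, 0.599, -0.0], [0.001, -0.003, -1.0]]
wrist_force: [-0.7, 0.0, -2.7]
opening: 0.0151
grip_force: 58.8
```

```bash
python3 go.py 434.9 235.6 142 151.6
```

```text
t 23.1 p [437.5 186.4 140.1] yaw 126.8 open 15.1 grip 58.8 F [-0.7  0.  -2.7] M [ 0.05 -0.03 -0.03] j6 -27.9 tilt [-0.003 -0.    -1.   ]
xyz [ 1.64  1.1  -0.08] rot z -4.96
```

send_rows --rows '[{"jaw": 0, "xyz": [0.4, 0.27, 0], "rotation": [0, 0, -1.2]}, {"jaw": 0, "xyz": [0.8, 0.54, 0], "rotation": [0, 0, -2.4]}, {"jaw": 0, "xyz": [1.2, 0.8, 0], "rotation": [0, 0, -3.6]}, {"jaw": 0, "xyz": [1.5, 1.0, 0], "rotation": [0, 0, -4.6]}, {"jaw": 0, "xyz": [1.64, 1.1, 0], "rotation": [0, 0, -4.96]}, {"jaw": 0, "xyz": [1.64, 1.1, 0], "rotation": [0, 0, -4.96]}, {"jaw": 0, "xyz": [1.64, 1.1, 0], "rotation": [0, 0, -4.96]}]'

```text
time_s: 23.68
tool_pos: [0.4356, 0.2356, 0.141]
eef_rot: [[-0.876, 0.482, -0.001], [0.482, 0.876, -0.001], [0.001, -0.001, -1.0]]
wrist_force: [-0.2, -0.4, -2.9]
opening: 0.0153
grip_force: 58.9
```

```bash
python3 go.py 434.9 235.6 100 151.6; python3 - <<'E'
from h import *
im,d=snap('scene');W=pts('scene',d)
save(cv2.resize(im[100:240,370:510],None,fx=4,fy=4),'c8.png')
im2,d2=snap('top');W2=pts('top',d2)
# peg/flange seen: points near, below hand
for n,X in(('scene',W),('top',W2)):
    X=X.reshape(-1,3);P=X[(np.hypot(X[:,0]-.435,X[:,1]-.2356)<.05)&(X[:,2]>.1)&(X[:,2]<.133)]
    print(n,len(P)); 
    if len(P)>5:print(P.min(0),P.max(0),cv2.minAreaRect((P[:,:2]*1000).astype(np.float32)))
E
```

```text
t 23.68 p [435.6 235.6 141. ] yaw 151.2 open 15.3 grip 58.9 F [-0.2 -0.4 -2.9] M [-0.01  0.04 -0.  ] j6 -46.4 tilt [-0.001 -0.001 -1.   ]
xyz [ 0.02 -0.01  1.64] rot z -0.08
scene 245
[0.41991678 0.20336501 0.10111168] [0.46989141 0.26786619 0.13282801] ((435.62298583984375, 234.22537231445312), (45.91044616699219, 59.005069732666016), 61.889976501464844)
top 129
[0.4008211  0.20267216 0.11968876] [0.46922694 0.24240279 0.1326719 ] ((437.7025146484375, 219.11805725097656), (69.78958129882812, 35.683223724365234), 9.369976997375488)
```

View pics/c8.png

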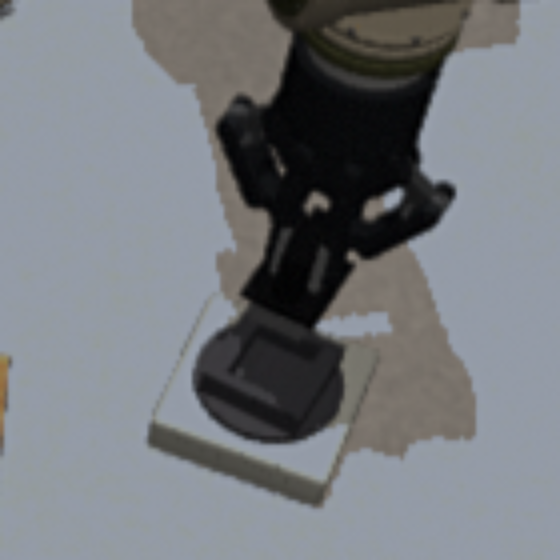

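The key is in the jaws at (295,280) in the crop, its slab parallel to the keyhole's long side at (275,370). I descend to just above the mouth, then in slowly.

send_rows --rows '[{"jaw": 0, "xyz": [0.02, 0, 0.5], "rotation": [0, 0, -0.08]}, {"jaw": 0, "xyz": [0.02, 0, 1.1], "rotation": [0, 0, -0.08]}, {"jaw": 0, "xyz": [0.02, 0, 1.6], "rotation": [0, 0, -0.08]}, {"jaw": 0, "xyz": [0.02, 0, 1.75], "rotation": [0, 0, -0.08]}, {"jaw": 0, "xyz": [0.02, 0, 1.85], "rotation": [0, 0, -0.08]}, {"jaw": 0, "xyz": [0.02, 0, 1.95], "rotation": [0, 0, -0.08]}, {"jaw": 0, "xyz": [0.02, 0, 2.0], "rotation": [0, 0, -0.08]}, {"jaw": 0, "xyz": [0.02, 0, 2.0], "rotation": [0, 0, -0.08]}]'

```text
time_s: 24.45
tool_pos: [0.4357, 0.2361, 0.0921]
eef_rot: [[-0.88, 0.474, 0.001], [0.474, 0.88, 0.0], [-0.0, 0.0, -1.0]]
wrist_force: [0.0, 0.4, -1.9]
opening: 0.015
grip_force: 58.9
```

```bash
python3 go.py 434.9 235.6 71 151.6
```

```text
t 24.45 p [435.7 236.1  92.1] yaw 151.7 open 15.0 grip 58.9 F [ 0.   0.4 -1.9] M [-0.01 -0.01  0.02] j6 -46.8 tilt [ 0.001  0.    -1.   ]
xyz [ 0.02 -0.03  0.84] rot z 0.02
```

send_rows --rows '[{"jaw": 0, "xyz": [0.02, -0.02, 0.07], "rotation": [0, 0, 0]}, {"jaw": 0, "xyz": [0.02, -0.02, 0.14], "rotation": [0, 0, 0]}, {"jaw": 0, "xyz": [0.02, -0.02, 0.21], "rotation": [0, 0, 0]}, {"jaw": 0, "xyz": [0.02, -0.02, 0.28], "rotation": [0, 0, 0]}, {"jaw": 0, "xyz": [0.02, -0.02, 0.35], "rotation": [0, 0, 0]}, {"jaw": 0, "xyz": [0.02, -0.02, 0.4], "rotation": [0, 0, 0]}]'

```text
time_s: 24.95
tool_pos: [0.4348, 0.2359, 0.0816]
eef_rot: [[-0.881, 0.474, -0.0], [0.474, 0.881, -0.0], [0.0, -0.0, -1.0]]
wrist_force: [-0.5, -0.1, -2.3]
opening: 0.0153
grip_force: 58.9
```

```bash
python3 go.py 434.9 235.6 71 151.6
```

```text
t 24.95 p [434.8 235.9  81.6] yaw 151.7 open 15.3 grip 58.9 F [-0.5 -0.1 -2.3] M [-0.03 -0.01  0.01] j6 -46.8 tilt [-0. -0. -1.]
xyz [-0.01 -0.01  0.42] rot z 0.02
```

Entering cleanly with no contact force.

send_rows --rows '[{"jaw": 0, "xyz": [0, 0, 0.08], "rotation": [0, 0, 0]}, {"jaw": 0, "xyz": [0, 0, 0.16], "rotation": [0, 0, 0]}, {"jaw": 0, "xyz": [0, 0, 0.24], "rotation": [0, 0, 0]}, {"jaw": 0, "xyz": [0, 0, 0.32], "rotation": [0, 0, 0]}, {"jaw": 0, "xyz": [0, 0, 0.4], "rotation": [0, 0, 0]}, {"jaw": 0, "xyz": [0, 0, 0.44], "rotation": [0, 0, 0]}, {"jaw": 0, "xyz": [0, 0, 0.44], "rotation": [0, 0, 0]}]'

```text
time_s: 25.53
tool_pos: [0.4348, 0.2359, 0.0711]
eef_rot: [[-0.881, 0.474, -0.0], [0.474, 0.881, -0.0], [0.0, -0.0, -1.0]]
wrist_force: [-1.7, -1.4, 3.9]
opening: 0.0156
grip_force: 59.5
```

```bash
python3 go.py 434.9 235.6 71 78
```

```text
t 25.53 p [434.8 235.9  71.1] yaw 151.7 open 15.6 grip 59.5 F [-1.7 -1.4  3.9] M [-0.16  0.36  0.03] j6 -46.8 tilt [-0. -0. -1.]
xyz [-0.01 -0.01  0.  ] rot z 14.74
```

send_rows --rows '[{"jaw": 0, "xyz": [0, 0, 0], "rotation": [0, 0, 1]}, {"jaw": 0, "xyz": [0, 0, 0], "rotation": [0, 0, 2]}, {"jaw": 0, "xyz": [0, 0, 0], "rotation": [0, 0, 3]}, {"jaw": 0, "xyz": [0, 0, 0], "rotation": [0, 0, 4]}, {"jaw": 0, "xyz": [0, 0, 0], "rotation": [0, 0, 5]}, {"jaw": 0, "xyz": [0, 0, 0], "rotation": [0, 0, 6]}, {"jaw": 0, "xyz": [0, 0, 0], "rotation": [0, 0, 7]}, {"jaw": 0, "xyz": [0, 0, 0], "rotation": [0, 0, 7]}]'

```text
time_s: 26.2
tool_pos: [0.4355, 0.2361, 0.0711]
eef_rot: [[-0.447, 0.895, 0.002], [0.895, 0.447, 0.001], [-0.0, 0.002, -1.0]]
wrist_force: [2.7, 1.8, 1.0]
opening: 0.0152
grip_force: 59.2
```

```bash
python3 go.py 434.9 235.6 71 78
```

```text
t 26.2 p [435.5 236.1  71.1] yaw 116.5 open 15.2 grip 59.2 F [2.7 1.8 1. ] M [ 0.31 -0.25 -0.01] j6 -11.7 tilt [ 0.002  0.001 -1.   ]
xyz [-0.01 -0.03  0.01] rot z 7.71
```

send_rows --rows '[{"jaw": 0, "xyz": [0, 0, 0], "rotation": [0, 0, 1]}, {"jaw": 0, "xyz": [0, 0, 0], "rotation": [0, 0, 2]}, {"jaw": 0, "xyz": [0, 0, 0], "rotation": [0, 0, 3]}, {"jaw": 0, "xyz": [0, 0, 0], "rotation": [0, 0, 4]}, {"jaw": 0, "xyz": [0, 0, 0], "rotation": [0, 0, 5]}, {"jaw": 0, "xyz": [0, 0, 0], "rotation": [0, 0, 6]}, {"jaw": 0, "xyz": [0, 0, 0], "rotation": [0, 0, 7]}, {"jaw": 0, "xyz": [0, 0, 0], "rotation": [0, 0, 7.6]}]'

```text
time_s: 26.87
tool_pos: [0.4353, 0.236, 0.0711]
eef_rot: [[0.197, 0.98, 0.001], [0.98, -0.197, 0.0], [0.001, 0.001, -1.0]]
wrist_force: [1.1, 0.0, 0.2]
opening: 0.0151
grip_force: 59.2
```

```bash
python3 go.py 434.9 235.6 71 78
```

```text
t 26.87 p [435.3 236.   71.1] yaw 78.6 open 15.1 grip 59.2 F [1.1 0.  0.2] M [-0.   -0.27  0.12] j6 26.2 tilt [ 0.001  0.    -1.   ]
xyz [-0.02 -0.01  0.  ] rot z 0.13
```

send_rows --rows '[{"jaw": 0, "xyz": [0, 0, 0], "rotation": [0, 0, 0.4]}, {"jaw": 0, "xyz": [0, 0, 0], "rotation": [0, 0, 0.6]}, {"jaw": 0, "xyz": [0, 0, 0], "rotation": [0, 0, 0.6]}]'

```text
time_s: 27.12
tool_pos: [0.4353, 0.2359, 0.0711]
eef_rot: [[0.245, 0.969, 0.001], [0.969, -0.245, 0.0], [0.001, 0.001, -1.0]]
wrist_force: [3.0, 0.5, 1.7]
opening: 0.0151
grip_force: 59.3
```

```bash
python3 go.py 434.9 235.6 71 78
```

```text
t 27.12 p [435.3 235.9  71.1] yaw 75.8 open 15.1 grip 59.3 F [3.  0.5 1.7] M [ 0.04 -0.37  0.05] j6 29.1 tilt [ 0.001  0.    -1.   ]
xyz [-0.02 -0.01  0.  ] rot z -0.44
```

send_rows --rows '[{"jaw": 0, "xyz": [0, 0, 0], "rotation": [0, 0, 0.3]}, {"jaw": 0, "xyz": [0, 0, 0], "rotation": [0, 0, 0.4]}, {"jaw": 0, "xyz": [0, 0, 0], "rotation": [0, 0, 0.4]}]'

```text
time_s: 27.37
tool_pos: [0.4352, 0.236, 0.0711]
eef_rot: [[0.279, 0.96, 0.001], [0.96, -0.279, 0.0], [0.001, 0.001, -1.0]]
wrist_force: [3.3, -0.3, 1.9]
opening: 0.0148
grip_force: 59.4
```

```bash
python3 go.py 434.9 235.6 71 78
```

```text
t 27.37 p [435.2 236.   71.1] yaw 73.8 open 14.8 grip 59.4 F [ 3.3 -0.3  1.9] M [ 0.07 -0.49  0.02] j6 31.1 tilt [ 0.001  0.    -1.   ]
xyz [-0.02 -0.01  0.  ] rot z -0.84
```

send_rows --rows '[{"jaw": 0, "xyz": [0, 0, 0], "rotation": [0, 0, 0.3]}, {"jaw": 0, "xyz": [0, 0, 0], "rotation": [0, 0, 0.5]}, {"jaw": 0, "xyz": [0, 0, 0], "rotation": [0, 0, 0.5]}]'

```text
time_s: 27.62
tool_pos: [0.4353, 0.2358, 0.0711]
eef_rot: [[0.32, 0.947, 0.001], [0.947, -0.32, -0.0], [0.0, 0.001, -1.0]]
wrist_force: [2.7, -1.0, 2.8]
opening: 0.015
grip_force: 60.3
```

```bash
python3 go.py 434.9 235.6 71 78; python3 - <<'E'
from h import *
im,d=snap('scene')
save(cv2.convertScaleAbs(cv2.resize(im[130:240,380:500],None,fx=5,fy=5),alpha=1.8),'c9.png')
E
```

```text
t 27.62 p [435.3 235.8  71.1] yaw 71.3 open 15.0 grip 60.3 F [ 2.7 -1.   2.8] M [-0.06 -0.64  0.86] j6 33.6 tilt [ 0.001 -0.    -1.   ]
xyz [-0.01 -0.01  0.  ] rot z -1.34
```

View pics/c9.png

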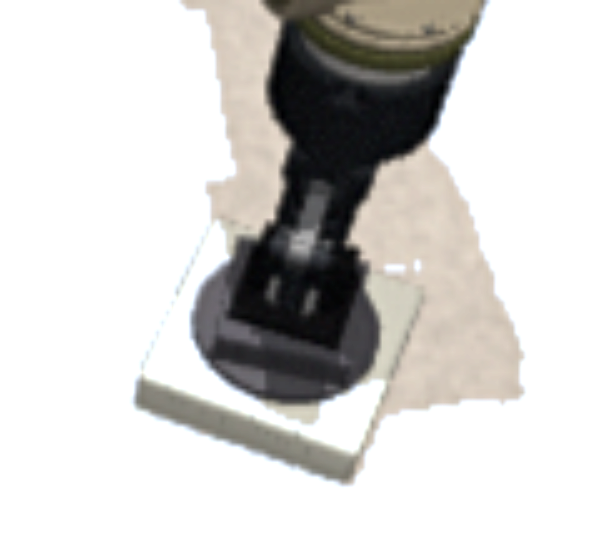

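The key is home, its flange on the turned block at (290,320) in the crop, and the moment has risen to 0.86 N m, so this is the stop. I back off 4° within the play, then draw the key out.

send_rows --rows '[{"jaw": 0, "xyz": [0, 0, 0], "rotation": [0, 0, -0.4]}, {"jaw": 0, "xyz": [0, 0, 0], "rotation": [0, 0, -0.8]}, {"jaw": 0, "xyz": [0, 0, -0.15], "rotation": [0, 0, -0.8]}, {"jaw": 0, "xyz": [0, 0, -0.3], "rotation": [0, 0, -0.8]}, {"jaw": 0, "xyz": [0, 0, -0.45], "rotation": [0, 0, -0.8]}, {"jaw": 0, "xyz": [0, 0, -0.6], "rotation": [0, 0, -0.8]}, {"jaw": 0, "xyz": [0, 0, -0.8], "rotation": [0, 0, -0.8]}, {"jaw": 0, "xyz": [0, 0, -1.0], "rotation": [0, 0, -0.8]}]'

```text
time_s: 28.33
tool_pos: [0.4342, 0.2359, 0.0961]
eef_rot: [[0.256, 0.967, -0.002], [0.967, -0.256, -0.0], [-0.001, -0.002, -1.0]]
wrist_force: [-0.9, -0.5, -1.8]
opening: 0.0153
grip_force: 59.1
```

```bash
python3 go.py 434.9 235.6 142 75.3
```

```text
t 28.33 p [434.2 235.9  96.1] yaw 75.2 open 15.3 grip 59.1 F [-0.9 -0.5 -1.8] M [ 0.04  0.01 -0.04] j6 29.7 tilt [-0.002 -0.    -1.   ]
xyz [-0.01  0.03 -1.83] rot z -0.02
```

send_rows --rows '[{"jaw": 0, "xyz": [0, 0, -0.5], "rotation": [0, 0, 0]}, {"jaw": 0, "xyz": [0, 0, -1.2], "rotation": [0, 0, 0]}, {"jaw": 0, "xyz": [0, 0, -1.8], "rotation": [0, 0, 0]}, {"jaw": 0, "xyz": [0, 0, -2.0], "rotation": [0, 0, 0]}, {"jaw": 0, "xyz": [0, 0, -2.0], "rotation": [0, 0, 0]}]'

```text
time_s: 28.75
tool_pos: [0.4351, 0.2361, 0.1469]
eef_rot: [[0.255, 0.967, 0.002], [0.967, -0.255, 0.001], [0.001, 0.002, -1.0]]
wrist_force: [0.8, -0.4, -1.5]
opening: 0.015
grip_force: 59.2
```

```bash
python3 - <<'E'
from h import *
D=np.load('top0.npz');W=D['W'];im=D['im']
h=cv2.cvtColor(im,cv2.COLOR_RGB2HSV);m=(h[...,1]>110)&(h[...,0]<30)
m[:265]=0;m[350:]=0;m[:,:250]=0;m[:,340:]=0
P=W[m];P=P[P[:,2]<.012];print(len(P),cv2.minAreaRect((P[:,:2]*1000).astype(np.float32)))
im,d=snap('top');W=pts('top',d);S=W.reshape(-1,3)
T=S[(np.hypot(S[:,0]-.435,S[:,1]-.236)<.05)&(S[:,2]>.0505)&(S[:,2]<.058)];print('block',len(T),cv2.minAreaRect((T[:,:2]*1000).astype(np.float32)))
E
python3 go.py 461 16 142 75
```

```text
3028 ((463.9909362792969, 8.392074584960938), (138.86744689941406, 129.34007263183594), 87.00492095947266)
block 266 ((434.4269714355469, 232.62530517578125), (59.74267578125, 63.63261795043945), 78.85820770263672)
t 28.8 p [434.6 235.9 145.9] yaw 75.2 open 15.3 grip 59.2 F [-0.9  0.9 -1.8] M [-0.02  0.01 -0.  ] j6 29.7 tilt [ 0.  0. -1.]
xyz [-8.24  3.27  0.15] rot z 0.04
```

The block's yaw of 78.9° matches the stop (78.5° expected). Carry the key to the mat centre (464, 8).

send_rows --rows '[{"jaw": 0, "xyz": [-0.7, 0.28, 0], "rotation": [0, 0, 0]}, {"jaw": 0, "xyz": [-1.9, 0.77, 0], "rotation": [0, 0, 0]}, {"jaw": 0, "xyz": [-3.1, 1.26, 0], "rotation": [0, 0, 0]}, {"jaw": 0, "xyz": [-4.3, 1.75, 0], "rotation": [0, 0, 0]}, {"jaw": 0, "xyz": [-5.5, 2.24, 0], "rotation": [0, 0, 0]}, {"jaw": 0, "xyz": [-6.7, 2.73, 0], "rotation": [0, 0, 0]}, {"jaw": 0, "xyz": [-7.8, 3.18, 0], "rotation": [0, 0, 0]}, {"jaw": 0, "xyz": [-8.5, 3.46, 0], "rotation": [0, 0, 0]}]'

```text
time_s: 29.47
tool_pos: [0.4638, 0.006, 0.1448]
eef_rot: [[0.257, 0.966, -0.002], [0.966, -0.257, 0.0], [-0.0, -0.002, -1.0]]
wrist_force: [0.5, 0.9, -2.5]
opening: 0.0151
grip_force: 59.1
```

send_rows --rows '[{"jaw": 0, "xyz": [0, 0, 0], "rotation": [0, 0, 0]}, {"jaw": 0, "xyz": [0, 0, 0], "rotation": [0, 0, 0]}, {"jaw": 0, "xyz": [0, 0, 0.5], "rotation": [0, 0, 0]}, {"jaw": 0, "xyz": [0, 0, 1.5], "rotation": [0, 0, 0]}, {"jaw": 0, "xyz": [0, 0, 2.5], "rotation": [0, 0, 0]}, {"jaw": 0, "xyz": [0, 0, 3.2], "rotation": [0, 0, 0]}, {"jaw": 0, "xyz": [0, 0, 3.6], "rotation": [0, 0, 0]}, {"jaw": 0, "xyz": [0, 0, 3.6], "rotation": [0, 0, 0]}]'

```text
time_s: 30.13
tool_pos: [0.4629, 0.0094, 0.0539]
eef_rot: [[0.254, 0.967, -0.004], [0.967, -0.254, 0.001], [0.0, -0.004, -1.0]]
wrist_force: [1.1, 0.9, -2.0]
opening: 0.0151
grip_force: 59.1
```

```bash
python3 go.py 464 8.4 42 75
```

```text
t 30.13 p [462.9   9.4  53.9] yaw 75.3 open 15.1 grip 59.1 F [ 1.1  0.9 -2. ] M [ 0.03 -0.01 -0.02] j6 1.3 tilt [-0.004  0.001 -1.   ]
xyz [-0.03  0.06  0.48] rot z 0.05
```

send_rows --rows '[{"jaw": 0, "xyz": [0, 0, 0.15], "rotation": [0, 0, 0]}, {"jaw": 0, "xyz": [0, 0, 0.25], "rotation": [0, 0, 0]}, {"jaw": 0, "xyz": [0, 0, 0.35], "rotation": [0, 0, 0]}, {"jaw": 0, "xyz": [0, 0, 0.4], "rotation": [0, 0, 0]}, {"jaw": 0, "xyz": [0, 0, 0.4], "rotation": [0, 0, 0]}]'

```text
time_s: 30.55
tool_pos: [0.4643, 0.0083, 0.046]
eef_rot: [[0.255, 0.967, 0.0], [0.967, -0.255, -0.0], [0.0, 0.0, -1.0]]
wrist_force: [0.3, -0.5, -2.7]
opening: 0.015
grip_force: 59.1
```

```bash
python3 go.py 464 8.4 42 75
```

```text
t 30.55 p [464.3   8.3  46. ] yaw 75.2 open 15.0 grip 59.1 F [ 0.3 -0.5 -2.7] M [-0.02  0.03  0.01] j6 1.3 tilt [ 0. -0. -1.]
xyz [-0.   -0.01  0.16] rot z 0.04
```

send_rows --rows '[{"jaw": 0, "xyz": [0, 0, 0.06], "rotation": [0, 0, 0]}, {"jaw": 0, "xyz": [0, 0, 0.12], "rotation": [0, 0, 0]}, {"jaw": 0, "xyz": [0, 0, 0.16], "rotation": [0, 0, 0]}, {"jaw": 0, "xyz": [0, 0, 0.16], "rotation": [0, 0, 0]}]'

```text
time_s: 30.88
tool_pos: [0.4643, 0.0083, 0.0421]
eef_rot: [[0.255, 0.967, 0.0], [0.967, -0.255, -0.0], [-0.0, 0.0, -1.0]]
wrist_force: [-2.0, -0.2, 4.0]
opening: 0.0154
grip_force: 59.9
```

send_rows --rows '[{"jaw": 20, "xyz": [0, 0, 0], "rotation": [0, 0, 0]}, {"jaw": 40, "xyz": [0, 0, 0], "rotation": [0, 0, 0]}, {"jaw": 70, "xyz": [0, 0, 0], "rotation": [0, 0, 0]}, {"jaw": 100, "xyz": [0, 0, 0], "rotation": [0, 0, 0]}, {"jaw": 100, "xyz": [0, 0, 0], "rotation": [0, 0, 0]}, {"jaw": 100, "xyz": [0, 0, 0], "rotation": [0, 0, 0]}, {"jaw": 100, "xyz": [0, 0, 0], "rotation": [0, 0, 0]}]'

```text
time_s: 31.47
tool_pos: [0.4642, 0.0083, 0.0418]
eef_rot: [[0.255, 0.967, 0.0], [0.967, -0.255, 0.0], [0.0, 0.0, -1.0]]
wrist_force: [-0.6, -0.8, 0.3]
opening: 0.0851
grip_force: 0.0
```

send_rows --rows '[{"jaw": 100, "xyz": [0, 0, -0.3], "rotation": [0, 0, 0]}, {"jaw": 100, "xyz": [0, 0, -1], "rotation": [0, 0, 0]}, {"jaw": 100, "xyz": [0, 0, -2], "rotation": [0, 0, 0]}, {"jaw": 100, "xyz": [0, 0, -3.5], "rotation": [0, 0, 0]}, {"jaw": 100, "xyz": [0, 0, -5], "rotation": [0, 0, 0]}, {"jaw": 100, "xyz": [0, 0, -6.5], "rotation": [0, 0, 0]}, {"jaw": 100, "xyz": [0, 0, -7.5], "rotation": [0, 0, 0]}, {"jaw": 100, "xyz": [0, 0, -8], "rotation": [0, 0, 0]}]'

```text
time_s: 32.13
tool_pos: [0.4649, 0.0083, 0.2461]
eef_rot: [[0.255, 0.967, 0.006], [0.967, -0.255, -0.001], [0.0, 0.006, -1.0]]
wrist_force: [-0.6, 0.0, -0.5]
opening: 0.0851
grip_force: 0.0
```

send_rows --rows '[{"jaw": 100, "xyz": [0, 0, 0], "rotation": [0, 0, 0]}, {"jaw": 100, "xyz": [0, 0, 0], "rotation": [0, 0, 0]}, {"jaw": 100, "xyz": [0, 0, 0], "rotation": [0, 0, 0]}]'

```text
time_s: 32.38
tool_pos: [0.4637, 0.0084, 0.2408]
eef_rot: [[0.255, 0.967, -0.002], [0.967, -0.255, 0.0], [-0.0, -0.002, -1.0]]
wrist_force: [-0.1, -0.2, -1.0]
opening: 0.0856
grip_force: 0.0
```

```bash
python3 go.py; python3 - <<'E'
from h import *
im,d=snap('scene');W=pts('scene',d).reshape(-1,3)
save(cv2.resize(im[120:320,130:560],(800,372)),'c10.png')
K=W[(np.hypot(W[:,0]-.464,W[:,1]-.0084)<.05)&(W[:,2]>.055)&(W[:,2]<.075)]
print('key',len(K),np.median(K[:,2]),cv2.minAreaRect((K[:,:2]*1000).astype(np.float32)))
im,d=snap('top');S=pts('top',d).reshape(-1,3)
T=S[(np.hypot(S[:,0]-.435,S[:,1]-.236)<.05)&(S[:,2]>.0505)&(S[:,2]<.058)];print('block',len(T),cv2.minAreaRect((T[:,:2]*1000).astype(np.float32)))
E
```

```text
t 32.38 p [463.7   8.4 240.8] yaw 75.2 open 85.6 grip 0.0 F [-0.1 -0.2 -1. ] M [-0.01  0.01 -0.01] j6 1.3 tilt [-0.002  0.    -1.   ]
key 154 0.06555002029837376 ((465.2860412597656, 8.250761032104492), (45.459144592285156, 18.624263763427734), 74.92952728271484)
block 442 ((434.9692687988281, 235.40875244140625), (64.91934967041016, 64.38246154785156), 78.8414306640625)
```

View pics/c10.png

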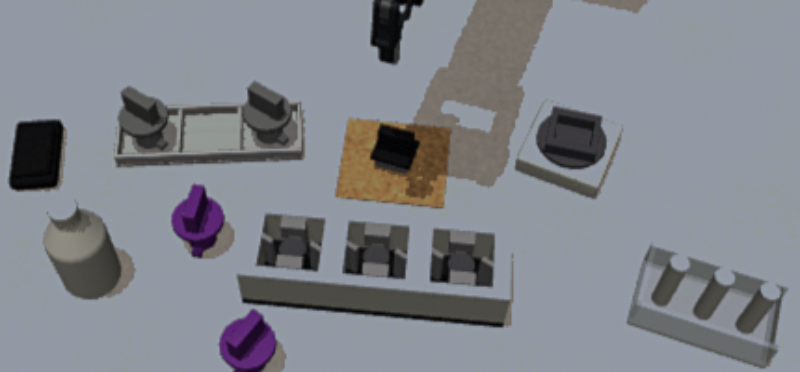

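Both caps stand in their own pockets, at (145,110) and (268,110) in the crop. The key stands on its mat at (397,147), the cylinder is turned at (575,130), and the flask, mouse and tube rack are where they were. I hand the job in.

```bash
python3 -c "
from workcell import robot
print(robot.close_job())"
```

```text
the job is handed in; nothing more can be done
None
```

I parked both caps (the middle port had none) in separate tray pockets, turned the key to its stop, stood it back on its mat, and handed the job in after about 32 s; no verdict came back.

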